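# Run the sample cases on the free shaker place

## Task

Lay all the clear sample cases from the orange mat flat in the red tray on the shaker, and when they are all in it, press the green start button in front of that tray fully down and let it come up again. Then move all the cases into the green finished tray and leave them lying flat there, lids up, none on top of another. The yellow dropper bottle is on the shaker's other place: leave it where it stands and do not press its button.

Things in the scene. Friction and masses are not known exactly. Their poses are not given: they have to be found in the camera images.
- shaker: fixed two-place shaker: white housing 226 (x) x 302 (y) x 40 mm, two black platforms 168 (x) x 142 mm with tops 45 mm above the table, centred at x +26, y +74 (left) and y -74 (right); each has its green button at x -86, same y. One platform carries the red tray, the other the yellow bottle: it varies. Origin: centre of underside; x away from the robot at yaw 0, y left
- left_button (a joint): travel of the start button of the left (+y) place: 0 m up, 0.006 m fully down; a spring pushes it back, fully down takes 5 N
- right_button (a joint): travel of the start button of the right (-y) place: 0 m up, 0.006 m fully down; a spring pushes it back, fully down takes 5 N
- left_button_top (a point): centre of the top face of the left green button, 28 mm in diameter; it is pressed straight down
- right_button_top (a point): centre of the top face of the right green button, 28 mm in diameter; it is pressed straight down
- shaker_tray: shallow red tray, 164 (x) x 138 (y) x 10 mm, 3 mm walls and floor (so a lip 7 mm high round an inner floor of 158 x 132 mm), fixed on one of the shaker's platforms; origin at the centre of its underside, 45 mm above the table, sides along its x and y
- finished_tray: shallow green tray, 176 (x) x 150 (y) x 10 mm, 3 mm walls and floor (a lip 7 mm high round an inner floor of 170 x 144 mm), fixed on the table to the left or right of the shaker; origin at the centre of its underside, sides along its x and y
- mat: orange mat, 176 (x) x 150 (y) x 2 mm, fixed on the table on the other side of the shaker; the cases lie on it at the start in up to two rows of two, their long sides roughly along its x, at least 22 mm apart between long sides; origin at the centre of its underside
- case_a: loose clear plastic sample case with a closed, fixed lid: box 48 (x) x 70 (y) x 26 mm, 60 g, lying flat, lid up; its two long sides, where it is gripped, are 46 mm apart (at x = -22 and +24 mm, the latter with the latch); all these cases are alike; origin at the centre of its underside, z up. May be absent
- case_b: loose clear plastic sample case with a closed, fixed lid: box 48 (x) x 70 (y) x 26 mm, 60 g, lying flat, lid up; its two long sides, where it is gripped, are 46 mm apart (at x = -22 and +24 mm, the latter with the latch); all these cases are alike; origin at the centre of its underside, z up. May be absent
- case_c: loose clear plastic sample case with a closed, fixed lid: box 48 (x) x 70 (y) x 26 mm, 60 g, lying flat, lid up; its two long sides, where it is gripped, are 46 mm apart (at x = -22 and +24 mm, the latter with the latch); all these cases are alike; origin at the centre of its underside, z up. May be absent
- case_d: loose clear plastic sample case with a closed, fixed lid: box 48 (x) x 70 (y) x 26 mm, 60 g, lying flat, lid up; its two long sides, where it is gripped, are 46 mm apart (at x = -22 and +24 mm, the latter with the latch); all these cases are alike; origin at the centre of its underside, z up. May be absent
- drop_bottle: loose yellow dropper bottle, 28 mm in diameter, 69 mm tall, standing on the shaker platform without the red tray; it stays there; origin at the centre of its underside

How it is judged (in metres and radians):
On the way, in this order (a step that is already met when the one before it is completed fails the run):
1. all the cases lie flat in the red tray on the shaker (x of case_a in the frame of shaker_tray between -0.062 and 0.062 m and y of case_a in the frame of shaker_tray between -0.048 and 0.048 m and z of each of case_a, case_b, case_c, case_d in the frame of shaker_tray below 0.008 m and angle between each of case_a, case_b, case_c, case_d's own z axis and vertical below 0.12 rad and x of case_b in the frame of shaker_tray between -0.062 and 0.062 m and y of case_b in the frame of shaker_tray between -0.048 and 0.048 m and x of case_c in the frame of shaker_tray between -0.062 and 0.062 m and y of case_c in the frame of shaker_tray between -0.048 and 0.048 m and x of case_d in the frame of shaker_tray between -0.062 and 0.062 m and y of case_d in the frame of shaker_tray between -0.048 and 0.048 m), for 0.2 s.
2. with the cases still in it, the button in front of the red tray is pressed fully down (at least 5 of its 6 mm) (all of step 1 and ((y of shaker_tray in the frame of shaker above 0 m and value of joint left_button above 0.005 m) or (y of shaker_tray in the frame of shaker below 0 m and value of joint right_button above 0.005 m))), for 0.1 s.
3. that button is let go and comes up (((y of shaker_tray in the frame of shaker above 0 m and value of joint left_button below 0.0015 m) or (y of shaker_tray in the frame of shaker below 0 m and value of joint right_button below 0.0015 m))), for 0.1 s.
At the end, for the whole second after the job is handed in: every case lies flat (within 0.12 rad), lid up and at rest on the floor of the green tray (its centre within 68 mm of the tray's centre along x and 54 mm along y); both buttons are up (within 1.5 mm); the yellow bottle stands within 15 mm of where it was (x of case_a in the frame of finished_tray between -0.068 and 0.068 m and y of case_a in the frame of finished_tray between -0.054 and 0.054 m and z of each of case_a, case_b, case_c, case_d in the frame of finished_tray below 0.008 m and angle between each of case_a, case_b, case_c, case_d's own z axis and vertical below 0.12 rad and linear speed of each of case_a, case_b, case_c, case_d below 0.02 m/s and x of case_b in the frame of finished_tray between -0.068 and 0.068 m and y of case_b in the frame of finished_tray between -0.054 and 0.054 m and x of case_c in the frame of finished_tray between -0.068 and 0.068 m and y of case_c in the frame of finished_tray between -0.054 and 0.054 m and x of case_d in the frame of finished_tray between -0.068 and 0.068 m and y of case_d in the frame of finished_tray between -0.054 and 0.054 m and value of joint each of left_button, right_button below 0.0015 m and distance of drop_bottle from where it was at the start of the episode below 0.015 m and angle between drop_bottle's own z axis and vertical below 0.15 rad); the robot touches nothing.
It fails at once if the button of the yellow bottle's place is pressed (more than 3 mm) ((y of shaker_tray in the frame of shaker above 0 m and value of joint right_button above 0.003 m) or (y of shaker_tray in the frame of shaker below 0 m and value of joint left_button above 0.003 m)).
It fails at once if the yellow bottle is pushed more than 20 mm away or tipped (distance of drop_bottle from where it was at the start of the episode above 0.02 m or angle between drop_bottle's own z axis and vertical above 0.3 rad).
Of case_a, case_b, case_c, case_d only 3 to 4 are there at a start; the rules pass over those that are not, and their reading is None.
At some moment in a run one of case_a, case_b, case_c, case_d may be knocked a few centimetres aside while the robot is not near it.
It also fails if it takes over 210 s, if anything falls off the work surface, if the arm or the gripper's body presses on something with over 40 N, if the wrist force passes 120 N, or if a joint passes its speed limit or range.

## Robot

A 7-joint arm with a two-finger parallel gripper is mounted at the origin on the work surface; the furniture and walls round the work are solid. World frame = base frame: x ahead of the robot, y to its left, z up, the work surface at z = 0. Lengths are in m, angles in degrees, forces in N, time in s.
With the tool pointing down it reaches from about 0.4 to 0.85 m from the base axis. Payload 6.9 kg.
Tool frame: the origin (TCP) lies at the very end of the fingers, on their centre line; the grasp point (between the pads) lies 19 mm behind it; z points along the fingers, y is the line along which they close (so a half turn about z gives the same grasp; the last joint's range is limited). The gripper opens to 85 mm and grips with 20 to 120 N. Pads are 22 mm wide; open, the fingers measure 114 mm over their backs; the gripper's body (76 mm by 85 mm) begins 54 mm behind the grasp point. The pads swing forward as they close: fully open they stand 13 mm farther back than shut.
Start: joints at [-69.929, 29.078, -13.613, 85.955, 7.202, 65.827, -8.869], TCP at [0.151, 0.606, 0.231] pointing down, gripper open.
Joint ranges: [-176.47, 176.47], [-13.61, 117.27], [-81.72, 77.17], [0.22, 143.17], [-87.28, 267.28], [10, 112.55], [-165.47, 165.47]. Speed limits (degrees/s): [136.94, 136.94, 180, 180, 180, 180, 180].

## Interface

Orientations are given as a 3x3 rotation matrix whose columns are the frame's x, y, z axes.
In Python, from bench import arm, viewer gives the robot as it stands. The module is installed in compiled form; this text tells all that it offers.
- The arm moves only by the tool drive_tool, never from a script. Its argument "steps" is a list of rows, each an object of numbers: "tx", "ty", "tz": the shift along the tool's x, y, z in m; "wx", "wy", "wz": the turn, a rotation vector about the tool's x, y, z in rad; "jaw": the opening, from -1 (shut) to 1 (fully open), so that 0 is half open. In form: [{"tx": .., "ty": .., "tz": .., "wx": .., "wy": .., "wz": .., "jaw": ..}, ...]. A call has 1 to 20 rows; each row shifts and turns the commanded pose from where the row before left it, along the tool's axes as they then stand; what a row does not reach is not made up. A row lasts 1/12 s, in which the tool goes at most 41.7 mm and 7.16 degrees, less where a joint would pass 70% of its speed; a pose out of reach is approached as far as the arm can. A call with a gripper value outside its range is refused whole. The fingers move at their own pace and stop on an object; "newtons" is the grip in N (left out, the last holds). Time passes only in rows, so rows that do not move let the fingers close. It gives the time, the measured TCP pose, the force, the opening and the grip force at its end, in the units of the state.
- arm.state(): the state, without advancing time (a new reading comes with each control period).
- viewer.read_camera(name): name is "scene" or "top" or "wrist"; returns the picture (420x560x3 uint8, red, green, blue); there is no depth.
- viewer.get_calibration(name): a dict with "fov_y" (degrees; the focal length in pixels is half the picture's height over the tangent of half this angle, whatever the lens; pixels are square), "cx", "cy" (the principal point, pixels), "eye" and "rotation" of the camera in the world. Camera axes: x right, y down, z forward; pixel columns grow to the right and rows downward; lengths in m; the calibration is good to about 2 mm. A picture is of the moment at which its call begins: read the wrist's pose just before it. get_calibration takes no time and is no camera call; for the wrist camera it gives the pose at the moment of the call.
- arm.sign_off(): hands the job in; it is judged then, once.
The state is a dict: "time_s": time; "qpos": joint angles; "qd": joint speeds; "tau": joint torques, N m; "eef_pos": TCP position; "ee_rot": TCP orientation; "contact_force": force on the tool from outside, world axes, zero at the start; "torque": the same for the moment, N m; "grip_width": opening from 0.0 (shut) to 1.0 (fully open); "finger_force": force on a finger pad.
Only numpy, scipy, OpenCV 4.12 (cv2) and the standard library are available. Lean on these libraries where they do the work, as an engineer would, in place of code of your own. Each camera call takes 0.05 s, during which the arm holds its last target. There are 200 camera calls.

## Working session

There is one attempt and no reset: what is moved stays moved. The work goes in short steps, Python scripts to look and compute and a tool call to move; the robot and the scene stay as the last step left them, time stands still between calls to the robot, and variables do not carry over. Pictures are saved under pics/ and viewed, at most 14 in all, crops included, and the job is handed in when it is done.

Besides the shell and the picture viewer there is one more tool, called as a command line: name --argument value ..., lists and objects as JSON in quotes. drive_tool: Moves the arm, as the interface text tells. Its arguments: {"type":"object","properties":{"steps":{"type":"array","items":{"type":"object","properties":{"tx":{"type":"number"},"ty":{"type":"number"},"tz":{"type":"number"},"wx":{"type":"number"},"wy":{"type":"number"},"wz":{"type":"number"},"jaw":{"type":"number"}}}},"newtons":{"type":"number"}},"required":["steps"]}

```bash
mkdir -p pics; cat > h.py <<'E'
import numpy as np,cv2
from bench import arm,viewer
def shot(cam,fn):
    c=viewer.get_calibration(cam);im=viewer.read_camera(cam)
    cv2.imwrite('pics/'+fn,im[:,:,::-1]);return c,im
def ray(c,u,v,z):
    f=210/np.tan(np.radians(c['fov_y'])/2)
    d=np.array(c['rotation'])@np.array([(u-c['cx'])/f,(v-c['cy'])/f,1.])
    e=np.array(c['eye']);return e+d*(z-e[2])/d[2]
def proj(c,p):
    f=210/np.tan(np.radians(c['fov_y'])/2)
    q=np.array(c['rotation']).T@(np.array(p)-np.array(c['eye']));return q[:2]/q[2]*f+[c['cx'],c['cy']]
E
python3 - <<'E'
from h import *
s=arm.state();print(s)
for n in ('top','scene'):
    c,im=shot(n,n+'0.png');print(n,c)
c,_=shot('top','t.png');np.set_printoptions(precision=4)
im=cv2.imread('pics/top0.png');hsv=cv2.cvtColor(im,cv2.COLOR_BGR2HSV)
for nm,lo,hi in(('orange',8,18),('red',0,6),('green',40,85),('yellow',22,35)):
    m=cv2.inRange(hsv,(lo,110,60),(hi,255,255))
    k,l,st,ce=cv2.connectedComponentsWithStats(m)
    for i in range(1,k):
        if st[i,4]>60:
            r=cv2.minAreaRect(np.argwhere(l==i)[:,::-1].astype(np.float32));print(nm,st[i],r,ray(c,*r[0],0.0))
E
```

```text
{'time_s': 0.0, 'qpos': array([-69.92853645,  29.12572499, -13.60892551,  86.00876386,
         7.20127952,  65.82849092,  -8.87142152]), 'qd': array([-0.03996817, -0.02517091, -0.08511803,  0.03286793,  0.06132117,
        0.03185425,  0.0931418 ]), 'tau': array([-4.18659556e-04, -6.20586848e+01, -2.18727864e+00, -2.49653792e+01,
        1.25269202e-02,  1.18256177e-02, -1.73523455e-05]), 'eef_pos': array([0.15143481, 0.60584656, 0.23042719]), 'ee_rot': array([[-9.70176035e-01,  2.42401091e-01, -4.14725426e-04],
       [ 2.42401444e-01,  9.70174418e-01, -1.77150651e-03],
       [-2.70591104e-05, -1.81920320e-03, -9.99998345e-01]]), 'contact_force': array([-0.57457617, -0.06244966, -0.34553886]), 'torque': array([0.0004676 , 0.01980642, 0.0018099 ]), 'finger_force': 0.0, 'grip_width': 0.9989759617045224}
top {'fov_y': 54.60833750967003, 'cx': 278.96280246313984, 'cy': 209.58863206631696, 'eye': array([ 0.34597581, -0.03918997,  0.99406536]), 'rotation': array([[-0.01446568, -0.98845761,  0.1508055 ],
       [-0.99988827,  0.01373182, -0.00590655],
       [ 0.00376755, -0.15087409, -0
[... 422 characters left out ...]
4062), 6.009006023406982) [0.4618 0.2532 0.    ]
red [ 214  155   61   71 3742] ((244.22474670410156, 189.75750732421875), (59.20045852661133, 68.86175537109375), 1.9091525077819824) [0.5488 0.0406 0.    ]
green [ 368  190   68   75 4354] ((401.571533203125, 226.894287109375), (73.32573699951172, 62.320899963378906), 85.42607879638672) [ 0.4504 -0.346   0.    ]
green [236 231  13  12 114] ((241.9000244140625, 236.30001831054688), (11.180339813232422, 11.180338859558105), 63.43495178222656) [0.4328 0.0465 0.    ]
green [300 233  13  12 119] ((306.0, 238.5), (11.0, 12.0), 90.0) [ 0.4252 -0.1102  0.    ]
yellow [302 184  13  14  94] ((308.0, 190.5), (13.0, 12.0), 90.0) [ 0.5447 -0.1181  0.    ]
```

View pics/top0.png

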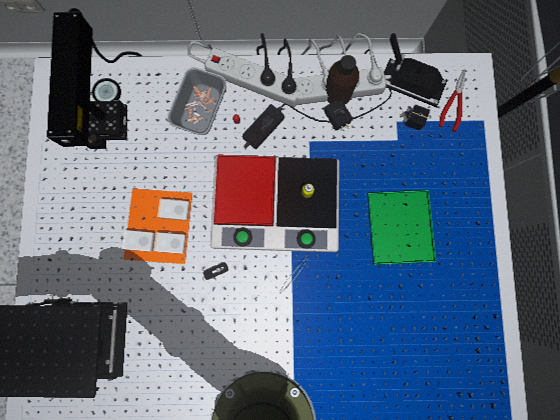

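View pics/scene0.png

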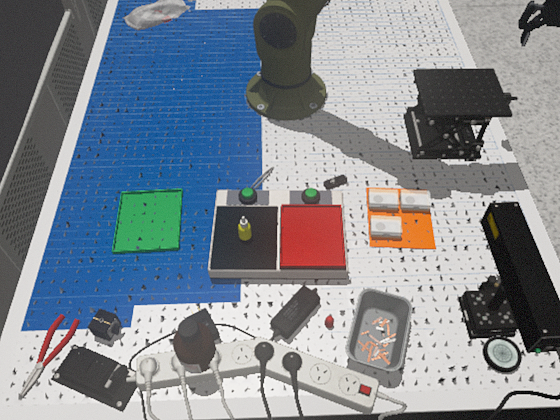

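Three cases on the orange mat (left); red tray on the left place, so the left button is at about (242,237). The bottle is on the right place at (308,190) and the green tray is at right, around (401,227). A tall black jack stands near (60,345). Next I measure the case poses and the jack height.

```bash
python3 - <<'E'
from h import *
from scipy.optimize import least_squares
ct,cs=viewer.get_calibration('top'),viewer.get_calibration('scene')
np.set_printoptions(precision=4,suppress=True)
def tri(a,b):
    return least_squares(lambda p:np.r_[proj(ct,p)-a,proj(cs,p)-b],[.4,.2,.1])
r=tri((104,303),(425,118));print('jack corner',r.x,r.cost)
r=tri((242,237),(311,195));print('btn',r.x,r.cost)
im=cv2.imread('pics/top0.png')
# rectified view at z=.028, 0.5mm/px, up=+x, right=-y
x0,x1,y0,y1=.35,.58,.15,.36
P=np.float32([proj(ct,(x,y,.028)) for x,y in((x1,y1),(x1,y0),(x0,y0),(x0,y1))])
W,H=int((y1-y0)*2500),int((x1-x0)*2500)
M=cv2.getPerspectiveTransform(P,np.float32([(0,0),(W,0),(W,H),(0,H)]))
cv2.imwrite('pics/rect.png',cv2.warpPerspective(im,M,(W,H),flags=cv2.INTER_CUBIC))
hsv=cv2.cvtColor(cv2.warpPerspective(im,M,(W,H)),cv2.COLOR_BGR2HSV)
for z in(.0,.055):
  for p in((244.2,189.8),(401.6,226.9),(308,190.5)):print(z,p,ray(ct,*p,z))
E
```

```text
jack corner [0.2885 0.3142 0.1505] 0.8671062984937782
btn [0.427  0.0422 0.0474] 0.0002592205595141712
0.0 (244.2, 189.8) [0.5487 0.0407 0.    ]
0.0 (401.6, 226.9) [ 0.4504 -0.346   0.    ]
0.0 (308, 190.5) [ 0.5447 -0.1181  0.    ]
0.055 (244.2, 189.8) [0.5374 0.0363 0.055 ]
0.055 (401.6, 226.9) [ 0.4446 -0.329   0.055 ]
0.055 (308, 190.5) [ 0.5337 -0.1138  0.055 ]
```

View pics/rect.png

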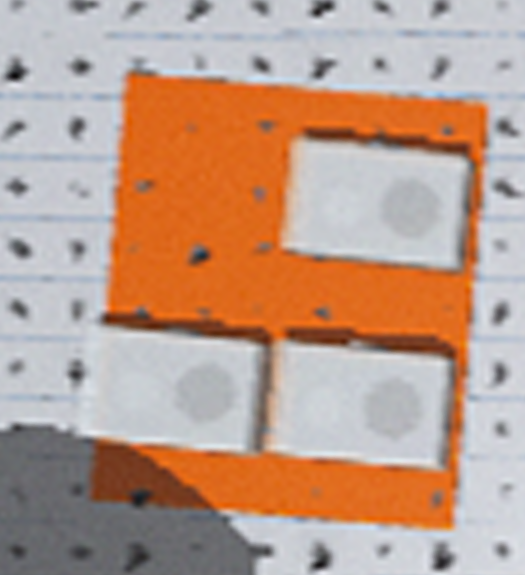

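The case tops in the rectified picture are at (380,203), (180,390) and (363,403), tilted about 5.5° with long sides along world y. The jack is 0.15 m tall, so I'll rise and go over it.

drive_tool --steps '[{"tz": -0.02},{"tz": -0.02},{"tx": -0.0241,"ty": -0.0168},{"tx": -0.0241,"ty": -0.0168},{"tx": -0.0241,"ty": -0.0168},{"tx": -0.0241,"ty": -0.0168},{"tx": -0.0241,"ty": -0.0168},{"tx": -0.0241,"ty": -0.0168},{"tx": -0.0241,"ty": -0.0168},{"tx": -0.0241,"ty": -0.0168},{"tx": -0.0241,"ty": -0.0168},{"tx": -0.0241,"ty": -0.0168},{"tx": -0.0241,"ty": -0.0168},{"tx": -0.0241,"ty": -0.0168},{"tx": -0.0241,"ty": -0.0168},{"tx": -0.0241,"ty": -0.0168},{"tx": -0.0241,"ty": -0.0168},{"tx": -0.0241,"ty": -0.0168},{"tx": -0.0241,"ty": -0.0168},{"tx": -0.0241,"ty": -0.0168}]' --newtons 30

```text
schema error: expected keys tx, ty, tz, wx, wy, wz, jaw
```

drive_tool --steps '[{"wz": 0.119,"jaw": 0.53},{"wz": 0.119,"jaw": 0.53},{"wz": 0.119,"jaw": 0.53},{"wz": 0.119,"jaw": 0.53},{"wz": 0.119,"jaw": 0.53},{"wz": 0.119,"jaw": 0.53},{"wz": 0.119,"jaw": 0.53},{"wz": 0.119,"jaw": 0.53},{"wz": 0.119,"jaw": 0.53},{"wz": 0.119,"jaw": 0.53},{"wz": 0.119,"jaw": 0.53},{"wz": 0.119,"jaw": 0.53},{"jaw": 0.53}]'

```text
schema error: expected keys tx, ty, tz, wx, wy, wz, jaw
```

```bash
cat >> h.py <<'E'
np.set_printoptions(precision=4,suppress=True)
def to(x,y,z,yaw,rot_first=False):
    "tool-frame totals to reach TCP x,y,z with tool y at world angle yaw(deg)"
    s=arm.state();p=s['eef_pos'];R=s['ee_rot'];cy=np.degrees(np.arctan2(R[1,1],R[0,1]))
    d=(yaw-cy+90)%180-90
    Z=np.array([0,0,-1.])
    def F(a):
        Y=np.array([np.cos(a),np.sin(a),0]);return np.c_[np.cross(Y,Z),Y,Z]
    v=np.array([x,y,z])-p
    print('pos',p,'yaw',round(cy,2),'tilt',np.degrees(np.arccos(-R[2,2])).round(2),'grip',round(s['grip_width']*85,1),'F',s['contact_force'],'t',round(s['time_s'],1))
    print('move-before-turn',F(np.radians(cy)).T@v,'move-after-turn',F(np.radians(cy+d)).T@v,'wz',round(-np.radians(d),4))
E
python3 - <<'E'
from h import *
to(.499,.208,.2,-5.7)
shot('wrist','w1.png')
c=viewer.get_calibration('wrist');print(c['eye'],proj(c,(.499,.208,.028)))
E
```

```text
pos [0.1514 0.606  0.2306] yaw 75.98 tilt 0.08 grip 84.7 F [-0.2797  0.3664 -0.6683] t 0.1
move-before-turn [-0.4337 -0.3019  0.0306] move-after-turn [-0.3615  0.3854  0.0306] wz 1.4255
[0.0785 0.6241 0.3742] [ 53.0333 499.8917]
```

View pics/w1.png

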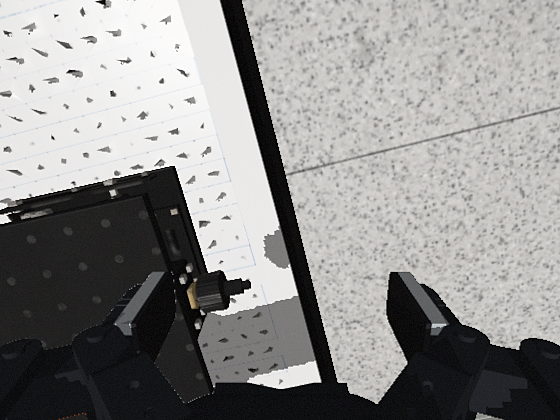

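The move was refused because every row needs all seven keys. The picture shows the jack under the left finger, nothing moved. I'll resend with full rows.

drive_tool --steps '[{"tx": 0,"ty": 0,"tz": -0.02,"wx": 0,"wy": 0,"wz": 0,"jaw": 1},{"tx": 0,"ty": 0,"tz": -0.02,"wx": 0,"wy": 0,"wz": 0,"jaw": 1},{"tx": -0.0289,"ty": -0.0201,"tz": 0,"wx": 0,"wy": 0,"wz": 0,"jaw": 1},{"tx": -0.0289,"ty": -0.0201,"tz": 0,"wx": 0,"wy": 0,"wz": 0,"jaw": 1},{"tx": -0.0289,"ty": -0.0201,"tz": 0,"wx": 0,"wy": 0,"wz": 0,"jaw": 1},{"tx": -0.0289,"ty": -0.0201,"tz": 0,"wx": 0,"wy": 0,"wz": 0,"jaw": 1},{"tx": -0.0289,"ty": -0.0201,"tz": 0,"wx": 0,"wy": 0,"wz": 0,"jaw": 1},{"tx": -0.0289,"ty": -0.0201,"tz": 0,"wx": 0,"wy": 0,"wz": 0,"jaw": 1},{"tx": -0.0289,"ty": -0.0201,"tz": 0,"wx": 0,"wy": 0,"wz": 0,"jaw": 1},{"tx": -0.0289,"ty": -0.0201,"tz": 0,"wx": 0,"wy": 0,"wz": 0,"jaw": 1},{"tx": -0.0289,"ty": -0.0201,"tz": 0,"wx": 0,"wy": 0,"wz": 0,"jaw": 1},{"tx": -0.0289,"ty": -0.0201,"tz": 0,"wx": 0,"wy": 0,"wz": 0,"jaw": 1},{"tx": -0.0289,"ty": -0.0201,"tz": 0,"wx": 0,"wy": 0,"wz": 0,"jaw": 1},{"tx": -0.0289,"ty": -0.0201,"tz": 0,"wx": 0,"wy": 0,"wz": 0,"jaw": 1},{"tx": -0.0289,"ty": -0.0201,"tz": 0,"wx": 0,"wy": 0,"wz": 0,"jaw": 1},{"tx": -0.0289,"ty": -0.0201,"tz": 0,"wx": 0,"wy": 0,"wz": 0,"jaw": 1},{"tx": -0.0289,"ty": -0.0201,"tz": 0,"wx": 0,"wy": 0,"wz": 0,"jaw": 1}]' --newtons 30

```text
time_s: 1.62
eef_pos: [0.4998, 0.2072, 0.2713]
ee_rot: [[-0.97, 0.242, -0.0], [0.242, 0.97, 0.0], [0.0, -0.0, -1.0]]
contact_force: [0.6, 0.3, -0.0]
grip_width: 1.003
finger_force: 0.0
```

drive_tool --steps '[{"tx": 0,"ty": 0,"tz": 0,"wx": 0,"wy": 0,"wz": 0.119,"jaw": 0.53},{"tx": 0,"ty": 0,"tz": 0,"wx": 0,"wy": 0,"wz": 0.119,"jaw": 0.53},{"tx": 0,"ty": 0,"tz": 0,"wx": 0,"wy": 0,"wz": 0.119,"jaw": 0.53},{"tx": 0,"ty": 0,"tz": 0,"wx": 0,"wy": 0,"wz": 0.119,"jaw": 0.53},{"tx": 0,"ty": 0,"tz": 0,"wx": 0,"wy": 0,"wz": 0.119,"jaw": 0.53},{"tx": 0,"ty": 0,"tz": 0,"wx": 0,"wy": 0,"wz": 0.119,"jaw": 0.53},{"tx": 0,"ty": 0,"tz": 0,"wx": 0,"wy": 0,"wz": 0.119,"jaw": 0.53},{"tx": 0,"ty": 0,"tz": 0,"wx": 0,"wy": 0,"wz": 0.119,"jaw": 0.53},{"tx": 0,"ty": 0,"tz": 0,"wx": 0,"wy": 0,"wz": 0.119,"jaw": 0.53},{"tx": 0,"ty": 0,"tz": 0,"wx": 0,"wy": 0,"wz": 0.119,"jaw": 0.53},{"tx": 0,"ty": 0,"tz": 0,"wx": 0,"wy": 0,"wz": 0.119,"jaw": 0.53},{"tx": 0,"ty": 0,"tz": 0,"wx": 0,"wy": 0,"wz": 0.119,"jaw": 0.53},{"tx": 0,"ty": 0,"tz": 0,"wx": 0,"wy": 0,"wz": 0,"jaw": 0.53}]'

```text
time_s: 2.7
eef_pos: [0.4988, 0.2089, 0.2711]
ee_rot: [[0.107, 0.994, -0.0], [0.994, -0.107, -0.0], [-0.0, -0.0, -1.0]]
contact_force: [0.4, -0.2, 0.0]
grip_width: 0.767
finger_force: 0.0
```

```bash
python3 - <<'E'
from h import *
to(.499,.208,.2,-5.7)
shot('wrist','w2.png')
c=viewer.get_calibration('wrist');print(c['eye'],proj(c,(.499,.208,.028)))
E
```

```text
pos [0.4988 0.2089 0.2711] yaw -6.14 tilt 0.03 grip 65.2 F [ 0.4079 -0.1548  0.0103] t 2.7
move-before-turn [-0.0008  0.0003  0.0711] move-after-turn [-0.0008  0.0003  0.0711] wz -0.0076
[0.5053 0.2827 0.4145] [281.9807 170.657 ]
```

View pics/w2.png

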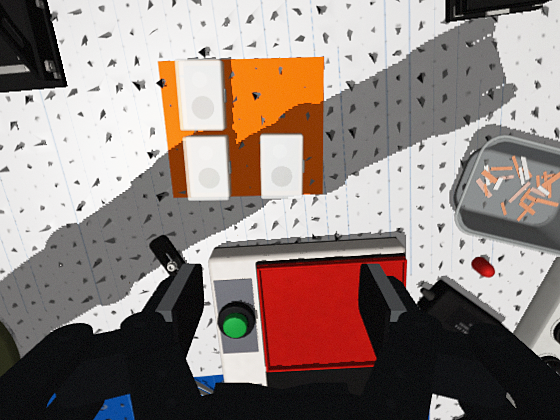

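The wrist view shows A at (282,164), C at (207,167) and B at (202,95), aligned with the tool, with the red tray at (332,313). Now the fixed points and grasp numbers.

```bash
python3 - <<'E'
from h import *
c=viewer.get_calibration('wrist')
for n,p in(('A',(282,164)),('C',(207,167)),('B',(202,95))):print(n,ray(c,*p,.028)[:2])
im=cv2.imread('pics/w2.png');hsv=cv2.cvtColor(im,cv2.COLOR_BGR2HSV)
m=cv2.inRange(hsv,(0,150,20),(6,255,255));n,l,st,ce=cv2.connectedComponentsWithStats(m);i=1+st[1:,4].argmax()
b=cv2.approxPolyDP(cv2.convexHull(np.argwhere(l==i)[:,::-1].astype(np.int32)),8,True)[:,0]
for p in b:print('red',p,ray(c,*p,.055)[:2])
g=(234,326);print('btn',ray(c,*g,.05)[:2])
ct=viewer.get_calibration('top')
print('top btns',ray(ct,241.9,236.3,.05),ray(ct,306,238.5,.05),'green',ray(ct,401.6,226.9,.01))
E
```

```text
A [0.4997 0.2152]
C [0.4189 0.2201]
B [0.4257 0.2939]
red [404 256] [0.6214 0.107 ]
red [405 287] [0.6225 0.0692]
red [373 366] [ 0.5843 -0.0332]
red [266 371] [ 0.4561 -0.0276]
red [257 265] [0.462  0.1123]
btn [0.4254 0.035 ]
top btns [0.4284 0.0422 0.05  ] [ 0.4212 -0.1067  0.05  ] green [ 0.4493 -0.3429  0.01  ]
```

drive_tool --steps '[{"tx": 0.003,"ty": 0.001,"tz": 0.025,"wx": 0,"wy": 0,"wz": 0,"jaw": 0.53},{"tx": 0,"ty": 0,"tz": 0.025,"wx": 0,"wy": 0,"wz": 0,"jaw": 0.53},{"tx": 0,"ty": 0,"tz": 0.025,"wx": 0,"wy": 0,"wz": 0,"jaw": 0.53},{"tx": 0,"ty": 0,"tz": 0.025,"wx": 0,"wy": 0,"wz": 0,"jaw": 0.53},{"tx": 0,"ty": 0,"tz": 0.025,"wx": 0,"wy": 0,"wz": 0,"jaw": 0.53},{"tx": 0,"ty": 0,"tz": 0.025,"wx": 0,"wy": 0,"wz": 0,"jaw": 0.53},{"tx": 0,"ty": 0,"tz": 0.025,"wx": 0,"wy": 0,"wz": 0,"jaw": 0.53},{"tx": 0,"ty": 0,"tz": 0.025,"wx": 0,"wy": 0,"wz": 0,"jaw": 0.53},{"tx": 0,"ty": 0,"tz": 0.025,"wx": 0,"wy": 0,"wz": 0,"jaw": 0.53},{"tx": 0,"ty": 0,"tz": 0.012,"wx": 0,"wy": 0,"wz": 0,"jaw": 0.53},{"tx": 0,"ty": 0,"tz": 0.012,"wx": 0,"wy": 0,"wz": 0,"jaw": 0.53},{"tx": 0,"ty": 0,"tz": 0.012,"wx": 0,"wy": 0,"wz": 0,"jaw": 0.53},{"tx": 0,"ty": 0,"tz": 0,"wx": 0,"wy": 0,"wz": 0,"jaw": -1},{"tx": 0,"ty": 0,"tz": 0,"wx": 0,"wy": 0,"wz": 0,"jaw": -1},{"tx": 0,"ty": 0,"tz": 0,"wx": 0,"wy": 0,"wz": 0,"jaw": -1},{"tx": 0,"ty": 0,"tz": 0,"wx": 0,"wy": 0,"wz": 0,"jaw": -1},{"tx": 0,"ty": 0,"tz": 0,"wx": 0,"wy": 0,"wz": 0,"jaw": -1},{"tx": 0,"ty": 0,"tz": 0,"wx": 0,"wy": 0,"wz": 0,"jaw": -1},{"tx": 0,"ty": 0,"tz": 0,"wx": 0,"wy": 0,"wz": 0,"jaw": -1}]' --newtons 30

```text
time_s: 4.33
eef_pos: [0.5005, 0.2118, 0.0107]
ee_rot: [[0.101, 0.995, 0.001], [0.995, -0.101, 0.0], [0.0, 0.001, -1.0]]
contact_force: [-0.1, 0.1, -0.5]
grip_width: 0.536
finger_force: 31.1
```

drive_tool --steps '[{"tx": 0,"ty": 0,"tz": -0.02,"wx": 0,"wy": 0,"wz": 0,"jaw": -1},{"tx": 0,"ty": 0,"tz": -0.025,"wx": 0,"wy": 0,"wz": 0,"jaw": -1},{"tx": 0,"ty": 0,"tz": -0.025,"wx": 0,"wy": 0,"wz": 0,"jaw": -1},{"tx": 0,"ty": 0,"tz": -0.025,"wx": 0,"wy": 0,"wz": 0,"jaw": -1},{"tx": 0,"ty": 0,"tz": -0.025,"wx": 0,"wy": 0,"wz": 0,"jaw": -1},{"tx": 0,"ty": 0,"tz": -0.025,"wx": 0,"wy": 0,"wz": 0,"jaw": -1},{"tx": -0.0251,"ty": 0.0118,"tz": 0,"wx": 0,"wy": 0,"wz": 0,"jaw": -1},{"tx": -0.0251,"ty": 0.0118,"tz": 0,"wx": 0,"wy": 0,"wz": 0,"jaw": -1},{"tx": -0.0251,"ty": 0.0118,"tz": 0,"wx": 0,"wy": 0,"wz": 0,"jaw": -1},{"tx": -0.0251,"ty": 0.0118,"tz": 0,"wx": 0,"wy": 0,"wz": 0,"jaw": -1},{"tx": -0.0251,"ty": 0.0118,"tz": 0,"wx": 0,"wy": 0,"wz": 0,"jaw": -1},{"tx": -0.0251,"ty": 0.0118,"tz": 0,"wx": 0,"wy": 0,"wz": 0,"jaw": -1},{"tx": -0.0251,"ty": 0.0118,"tz": 0,"wx": 0,"wy": 0,"wz": 0,"jaw": -1},{"tx": -0.0251,"ty": 0.0118,"tz": 0,"wx": 0,"wy": 0,"wz": 0,"jaw": -1}]'

```text
time_s: 5.5
eef_pos: [0.5739, 0.001, 0.1555]
ee_rot: [[0.102, 0.995, 0.0], [0.995, -0.102, 0.0], [0.0, 0.0, -1.0]]
contact_force: [0.0, -0.5, -0.8]
grip_width: 0.533
finger_force: 31.2
```

drive_tool --steps '[{"tx": 0,"ty": 0,"tz": 0,"wx": 0,"wy": 0,"wz": -0.1163,"jaw": -1},{"tx": 0,"ty": 0,"tz": 0,"wx": 0,"wy": 0,"wz": -0.1163,"jaw": -1},{"tx": 0,"ty": 0,"tz": 0,"wx": 0,"wy": 0,"wz": -0.1163,"jaw": -1},{"tx": 0,"ty": 0,"tz": 0,"wx": 0,"wy": 0,"wz": -0.1163,"jaw": -1},{"tx": 0,"ty": 0,"tz": 0,"wx": 0,"wy": 0,"wz": -0.1163,"jaw": -1},{"tx": 0,"ty": 0,"tz": 0,"wx": 0,"wy": 0,"wz": -0.1163,"jaw": -1},{"tx": 0,"ty": 0,"tz": 0,"wx": 0,"wy": 0,"wz": -0.1163,"jaw": -1},{"tx": 0,"ty": 0,"tz": 0,"wx": 0,"wy": 0,"wz": -0.1163,"jaw": -1},{"tx": 0,"ty": 0,"tz": 0,"wx": 0,"wy": 0,"wz": -0.1163,"jaw": -1},{"tx": 0,"ty": 0,"tz": 0,"wx": 0,"wy": 0,"wz": -0.1163,"jaw": -1},{"tx": 0,"ty": 0,"tz": 0,"wx": 0,"wy": 0,"wz": -0.1163,"jaw": -1},{"tx": 0,"ty": 0,"tz": 0,"wx": 0,"wy": 0,"wz": -0.1163,"jaw": -1},{"tx": 0,"ty": 0,"tz": 0,"wx": 0,"wy": 0,"wz": -0.1163,"jaw": -1},{"tx": 0,"ty": 0,"tz": 0,"wx": 0,"wy": 0,"wz": -0.1163,"jaw": -1},{"tx": 0,"ty": 0,"tz": 0,"wx": 0,"wy": 0,"wz": 0,"jaw": -1}]'

```text
time_s: 6.75
eef_pos: [0.5736, 0.002, 0.1553]
ee_rot: [[-0.999, 0.04, -0.0], [0.04, 0.999, -0.0], [0.0, -0.0, -1.0]]
contact_force: [-0.3, -0.2, -0.8]
grip_width: 0.537
finger_force: 31.2
```

```bash
python3 - <<'E'
from h import *
to(.5745,.0024,.058,87.5)
shot('wrist','w3.png')
E
```

```text
pos [0.5736 0.002  0.1553] yaw 87.73 tilt 0.01 grip 45.7 F [-0.2901 -0.1722 -0.8348] t 6.8
move-before-turn [-0.0009  0.0004  0.0973] move-after-turn [-0.0009  0.0004  0.0973] wz 0.004
```

View pics/w3.png

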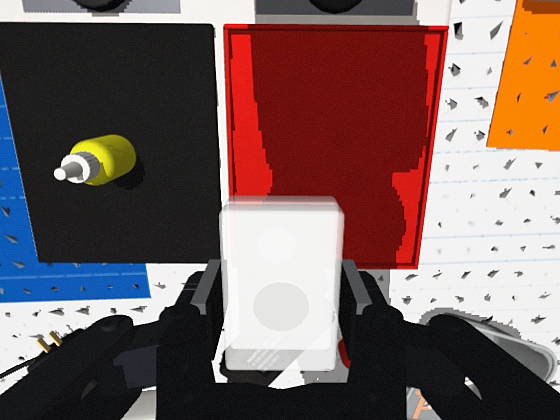

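Case held squarely over the tray; the tray's lip corners are at (225,27), (447,27) and (416,268); bottle untouched at (100,160).

```bash
python3 - <<'E'
from h import *
c=viewer.get_calibration('wrist')
q=[ray(c,*p,.055)[:2] for p in((225,26),(447,27),(416,269))];print(q,(q[0]+q[2])/2, 'bottle base',ray(c,118,160,.06))
E
```

```text
[array([ 0.4549, -0.0264]), array([0.4618, 0.109 ]), array([0.6244, 0.1001])] [0.5397 0.0369] bottle base [ 0.5326 -0.1039  0.06  ]
```

drive_tool --steps '[{"tx": -0.001,"ty": 0,"tz": 0.025,"wx": 0,"wy": 0,"wz": 0.01,"jaw": -1},{"tx": -0.001,"ty": 0,"tz": 0.025,"wx": 0,"wy": 0,"wz": 0,"jaw": -1},{"tx": 0,"ty": 0,"tz": 0.025,"wx": 0,"wy": 0,"wz": 0,"jaw": -1},{"tx": 0,"ty": 0,"tz": 0.012,"wx": 0,"wy": 0,"wz": 0,"jaw": -1},{"tx": 0,"ty": 0,"tz": 0.01,"wx": 0,"wy": 0,"wz": 0,"jaw": -1},{"tx": 0,"ty": 0,"tz": 0,"wx": 0,"wy": 0,"wz": 0,"jaw": -1}]'

```text
time_s: 7.3
eef_pos: [0.575, 0.0022, 0.0567]
ee_rot: [[-0.998, 0.057, -0.002], [0.057, 0.998, -0.0], [0.002, -0.0, -1.0]]
contact_force: [-0.9, 0.3, -0.7]
grip_width: 0.53
finger_force: 31.3
```

drive_tool --steps '[{"tx": 0,"ty": 0,"tz": 0,"wx": 0,"wy": 0,"wz": 0,"jaw": 0.4},{"tx": 0,"ty": 0,"tz": 0,"wx": 0,"wy": 0,"wz": 0,"jaw": 0.4},{"tx": 0,"ty": 0,"tz": 0,"wx": 0,"wy": 0,"wz": 0,"jaw": 0.4},{"tx": 0,"ty": 0,"tz": 0,"wx": 0,"wy": 0,"wz": 0,"jaw": 0.4},{"tx": 0,"ty": 0,"tz": -0.025,"wx": 0,"wy": 0,"wz": 0,"jaw": 0.4},{"tx": 0,"ty": 0,"tz": -0.025,"wx": 0,"wy": 0,"wz": 0,"jaw": 0.4},{"tx": 0,"ty": 0,"tz": -0.025,"wx": 0,"wy": 0,"wz": 0,"jaw": 0.4},{"tx": 0,"ty": 0,"tz": -0.025,"wx": 0,"wy": 0,"wz": 0,"jaw": 0.4},{"tx": 0,"ty": 0,"tz": -0.025,"wx": 0,"wy": 0,"wz": 0,"jaw": 0.53}]'

```text
time_s: 8.05
eef_pos: [0.5757, 0.0021, 0.1852]
ee_rot: [[-0.998, 0.055, 0.001], [0.055, 0.998, 0.0], [-0.001, 0.0, -1.0]]
contact_force: [1.1, -0.9, -0.1]
grip_width: 0.766
finger_force: 0.0
```

```bash
python3 - <<'E'
from h import *
to(.4195,.218,.18,-5.8)
E
```

```text
pos [0.5757 0.0021 0.1852] yaw 86.85 tilt 0.05 grip 65.1 F [ 1.0997 -0.8842 -0.0513] t 8.1
move-before-turn [0.1678 0.2069 0.0052] move-after-turn [-0.199   0.1772  0.0052] wz -1.5246
```

drive_tool --steps '[{"tx": 0.0168,"ty": 0.0207,"tz": 0,"wx": 0,"wy": 0,"wz": 0,"jaw": 0.53},{"tx": 0.0168,"ty": 0.0207,"tz": 0,"wx": 0,"wy": 0,"wz": 0,"jaw": 0.53},{"tx": 0.0168,"ty": 0.0207,"tz": 0,"wx": 0,"wy": 0,"wz": 0,"jaw": 0.53},{"tx": 0.0168,"ty": 0.0207,"tz": 0,"wx": 0,"wy": 0,"wz": 0,"jaw": 0.53},{"tx": 0.0168,"ty": 0.0207,"tz": 0,"wx": 0,"wy": 0,"wz": 0,"jaw": 0.53},{"tx": 0.0168,"ty": 0.0207,"tz": 0,"wx": 0,"wy": 0,"wz": 0,"jaw": 0.53},{"tx": 0.0168,"ty": 0.0207,"tz": 0,"wx": 0,"wy": 0,"wz": 0,"jaw": 0.53},{"tx": 0.0168,"ty": 0.0207,"tz": 0,"wx": 0,"wy": 0,"wz": 0,"jaw": 0.53},{"tx": 0.0168,"ty": 0.0207,"tz": 0,"wx": 0,"wy": 0,"wz": 0,"jaw": 0.53},{"tx": 0.0168,"ty": 0.0207,"tz": 0,"wx": 0,"wy": 0,"wz": 0,"jaw": 0.53}]'

```text
time_s: 8.88
eef_pos: [0.4185, 0.219, 0.184]
ee_rot: [[-0.998, 0.055, 0.001], [0.055, 0.998, 0.0], [-0.001, 0.001, -1.0]]
contact_force: [-0.1, -0.2, 0.2]
grip_width: 0.767
finger_force: 0.0
```

drive_tool --steps '[{"tx": 0,"ty": 0,"tz": 0,"wx": 0,"wy": 0,"wz": 0.1155,"jaw": 0.53},{"tx": 0,"ty": 0,"tz": 0,"wx": 0,"wy": 0,"wz": 0.1155,"jaw": 0.53},{"tx": 0,"ty": 0,"tz": 0,"wx": 0,"wy": 0,"wz": 0.1155,"jaw": 0.53},{"tx": 0,"ty": 0,"tz": 0,"wx": 0,"wy": 0,"wz": 0.1155,"jaw": 0.53},{"tx": 0,"ty": 0,"tz": 0,"wx": 0,"wy": 0,"wz": 0.1155,"jaw": 0.53},{"tx": 0,"ty": 0,"tz": 0,"wx": 0,"wy": 0,"wz": 0.1155,"jaw": 0.53},{"tx": 0,"ty": 0,"tz": 0,"wx": 0,"wy": 0,"wz": 0.1155,"jaw": 0.53},{"tx": 0,"ty": 0,"tz": 0,"wx": 0,"wy": 0,"wz": 0.1155,"jaw": 0.53},{"tx": 0,"ty": 0,"tz": 0,"wx": 0,"wy": 0,"wz": 0.1155,"jaw": 0.53},{"tx": 0,"ty": 0,"tz": 0,"wx": 0,"wy": 0,"wz": 0.1155,"jaw": 0.53},{"tx": 0,"ty": 0,"tz": 0,"wx": 0,"wy": 0,"wz": 0.1155,"jaw": 0.53},{"tx": 0,"ty": 0,"tz": 0,"wx": 0,"wy": 0,"wz": 0.1155,"jaw": 0.53},{"tx": 0,"ty": 0,"tz": 0,"wx": 0,"wy": 0,"wz": 0.1155,"jaw": 0.53},{"tx": 0,"ty": 0,"tz": 0,"wx": 0,"wy": 0,"wz": 0.1155,"jaw": 0.53},{"tx": 0,"ty": 0,"tz": 0,"wx": 0,"wy": 0,"wz": 0,"jaw": 0.53}]'

```text
time_s: 10.13
eef_pos: [0.4193, 0.2182, 0.1839]
ee_rot: [[0.106, 0.994, 0.001], [0.994, -0.106, 0.001], [0.001, 0.001, -1.0]]
contact_force: [-0.2, -0.4, 0.6]
grip_width: 0.763
finger_force: 0.0
```

```bash
python3 - <<'E'
from h import *
to(.4195,.218,.010,-5.8)
shot('wrist','w4.png')
c=viewer.get_calibration('wrist')
print(proj(c,(.419,.217,.028)),proj(c,(.425,.291,.028)))
E
```

```text
pos [0.4193 0.2182 0.1839] yaw -6.08 tilt 0.06 grip 64.9 F [-0.1576 -0.4223  0.6257] t 10.1
move-before-turn [-0.0002  0.0002  0.1739] move-after-turn [-0.0002  0.0002  0.1739] wz -0.0048
[281.5503 190.9029] [279.8781  99.876 ]
```

View pics/w4.png

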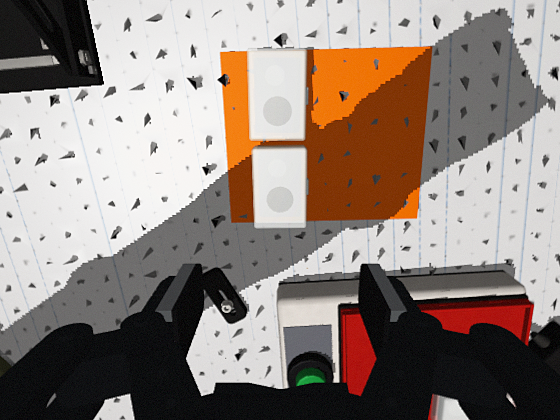

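C is centred under the gripper at (279,187) and B is at (277,93); grasp C.

drive_tool --steps '[{"tx": 0,"ty": -0.001,"tz": 0.025,"wx": 0,"wy": 0,"wz": 0,"jaw": 0.53},{"tx": 0,"ty": 0,"tz": 0.025,"wx": 0,"wy": 0,"wz": 0,"jaw": 0.53},{"tx": 0,"ty": 0,"tz": 0.025,"wx": 0,"wy": 0,"wz": 0,"jaw": 0.53},{"tx": 0,"ty": 0,"tz": 0.025,"wx": 0,"wy": 0,"wz": 0,"jaw": 0.53},{"tx": 0,"ty": 0,"tz": 0.025,"wx": 0,"wy": 0,"wz": 0,"jaw": 0.53},{"tx": 0,"ty": 0,"tz": 0.025,"wx": 0,"wy": 0,"wz": 0,"jaw": 0.53},{"tx": 0,"ty": 0,"tz": 0.012,"wx": 0,"wy": 0,"wz": 0,"jaw": 0.53},{"tx": 0,"ty": 0,"tz": 0.012,"wx": 0,"wy": 0,"wz": 0,"jaw": 0.53},{"tx": 0,"ty": 0,"tz": 0,"wx": 0,"wy": 0,"wz": 0,"jaw": 0.53},{"tx": 0,"ty": 0,"tz": 0,"wx": 0,"wy": 0,"wz": 0,"jaw": -1},{"tx": 0,"ty": 0,"tz": 0,"wx": 0,"wy": 0,"wz": 0,"jaw": -1},{"tx": 0,"ty": 0,"tz": 0,"wx": 0,"wy": 0,"wz": 0,"jaw": -1},{"tx": 0,"ty": 0,"tz": 0,"wx": 0,"wy": 0,"wz": 0,"jaw": -1},{"tx": 0,"ty": 0,"tz": 0,"wx": 0,"wy": 0,"wz": 0,"jaw": -1},{"tx": 0,"ty": 0,"tz": 0,"wx": 0,"wy": 0,"wz": 0,"jaw": -1},{"tx": 0,"ty": 0,"tz": 0,"wx": 0,"wy": 0,"wz": 0,"jaw": -1}]'

```text
time_s: 11.52
eef_pos: [0.4187, 0.2184, 0.01]
ee_rot: [[0.1, 0.995, 0.001], [0.995, -0.1, 0.001], [0.001, 0.001, -1.0]]
contact_force: [-0.7, -0.6, 7.2]
grip_width: 0.534
finger_force: 32.3
```

```bash
python3 - <<'E'
from h import *
to(.499,.005,.16,87)
E
```

```text
pos [0.4187 0.2184 0.01  ] yaw -5.76 tilt 0.07 grip 45.4 F [-0.7331 -0.6361  7.1865] t 11.5
move-before-turn [-0.2043  0.1013 -0.15  ] move-after-turn [ 0.0914  0.2089 -0.15  ] wz 1.5226
```

drive_tool --steps '[{"tx": 0,"ty": 0,"tz": -0.02,"wx": 0,"wy": 0,"wz": 0,"jaw": -1},{"tx": 0,"ty": 0,"tz": -0.025,"wx": 0,"wy": 0,"wz": 0,"jaw": -1},{"tx": 0,"ty": 0,"tz": -0.025,"wx": 0,"wy": 0,"wz": 0,"jaw": -1},{"tx": 0,"ty": 0,"tz": -0.025,"wx": 0,"wy": 0,"wz": 0,"jaw": -1},{"tx": 0,"ty": 0,"tz": -0.025,"wx": 0,"wy": 0,"wz": 0,"jaw": -1},{"tx": 0,"ty": 0,"tz": -0.025,"wx": 0,"wy": 0,"wz": 0,"jaw": -1},{"tx": -0.0256,"ty": 0.0123,"tz": 0,"wx": 0,"wy": 0,"wz": 0,"jaw": -1},{"tx": -0.0256,"ty": 0.0123,"tz": 0,"wx": 0,"wy": 0,"wz": 0,"jaw": -1},{"tx": -0.0256,"ty": 0.0123,"tz": 0,"wx": 0,"wy": 0,"wz": 0,"jaw": -1},{"tx": -0.0256,"ty": 0.0123,"tz": 0,"wx": 0,"wy": 0,"wz": 0,"jaw": -1},{"tx": -0.0256,"ty": 0.0123,"tz": 0,"wx": 0,"wy": 0,"wz": 0,"jaw": -1},{"tx": -0.0256,"ty": 0.0123,"tz": 0,"wx": 0,"wy": 0,"wz": 0,"jaw": -1},{"tx": -0.0256,"ty": 0.0123,"tz": 0,"wx": 0,"wy": 0,"wz": 0,"jaw": -1},{"tx": -0.0256,"ty": 0.0123,"tz": 0,"wx": 0,"wy": 0,"wz": 0,"jaw": -1}]'

```text
time_s: 12.68
eef_pos: [0.4956, 0.0032, 0.1544]
ee_rot: [[0.1, 0.995, -0.0], [0.995, -0.1, 0.0], [0.0, -0.0, -1.0]]
contact_force: [-0.6, 0.1, -0.7]
grip_width: 0.533
finger_force: 31.5
```

drive_tool --steps '[{"tx": 0,"ty": 0,"tz": 0,"wx": 0,"wy": 0,"wz": -0.1157,"jaw": -1},{"tx": 0,"ty": 0,"tz": 0,"wx": 0,"wy": 0,"wz": -0.1157,"jaw": -1},{"tx": 0,"ty": 0,"tz": 0,"wx": 0,"wy": 0,"wz": -0.1157,"jaw": -1},{"tx": 0,"ty": 0,"tz": 0,"wx": 0,"wy": 0,"wz": -0.1157,"jaw": -1},{"tx": 0,"ty": 0,"tz": 0,"wx": 0,"wy": 0,"wz": -0.1157,"jaw": -1},{"tx": 0,"ty": 0,"tz": 0,"wx": 0,"wy": 0,"wz": -0.1157,"jaw": -1},{"tx": 0,"ty": 0,"tz": 0,"wx": 0,"wy": 0,"wz": -0.1157,"jaw": -1},{"tx": 0,"ty": 0,"tz": 0,"wx": 0,"wy": 0,"wz": -0.1157,"jaw": -1},{"tx": 0,"ty": 0,"tz": 0,"wx": 0,"wy": 0,"wz": -0.1157,"jaw": -1},{"tx": 0,"ty": 0,"tz": 0,"wx": 0,"wy": 0,"wz": -0.1157,"jaw": -1},{"tx": 0,"ty": 0,"tz": 0,"wx": 0,"wy": 0,"wz": -0.1157,"jaw": -1},{"tx": 0,"ty": 0,"tz": 0,"wx": 0,"wy": 0,"wz": -0.1157,"jaw": -1},{"tx": 0,"ty": 0,"tz": 0,"wx": 0,"wy": 0,"wz": -0.1157,"jaw": -1},{"tx": 0,"ty": 0,"tz": 0,"wx": 0,"wy": 0,"wz": -0.1157,"jaw": -1},{"tx": 0,"ty": 0,"tz": 0,"wx": 0,"wy": 0,"wz": 0,"jaw": -1}]'

```text
time_s: 13.93
eef_pos: [0.4953, 0.0043, 0.1542]
ee_rot: [[-0.999, 0.047, -0.0], [0.047, 0.999, -0.0], [0.0, -0.0, -1.0]]
contact_force: [0.3, 0.4, 0.0]
grip_width: 0.537
finger_force: 31.5
```

```bash
python3 - <<'E'
from h import *
to(.496,.005,.0575,87)
shot('top','t5.png');shot('wrist','w5.png')
a=cv2.imread('pics/t5.png')[130:290,90:350];b=cv2.imread('pics/w5.png')
cv2.imwrite('pics/m5.png',np.vstack([cv2.resize(a,(487,300)),cv2.resize(b,(400,300))[:, :].copy() if 0 else cv2.copyMakeBorder(cv2.resize(b,(400,300)),0,0,0,87,0)]))
E
```

```text
pos [0.4953 0.0043 0.1542] yaw 87.32 tilt 0.02 grip 45.7 F [0.2715 0.3634 0.0211] t 13.9
move-before-turn [-0.0007  0.0007  0.0967] move-after-turn [-0.0006  0.0007  0.0967] wz 0.0057
```

View pics/m5.png

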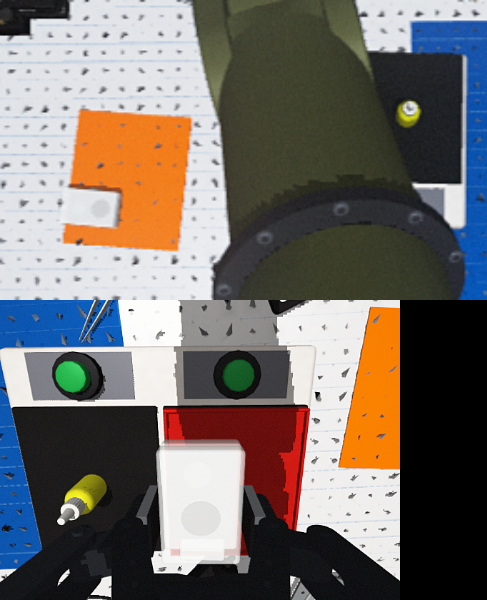

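C is held over the near slot and B lies undisturbed on the mat at (92,207) in the mosaic; place C.

drive_tool --steps '[{"tx": 0,"ty": 0,"tz": 0.025,"wx": 0,"wy": 0,"wz": 0,"jaw": -1},{"tx": 0,"ty": 0,"tz": 0.025,"wx": 0,"wy": 0,"wz": 0,"jaw": -1},{"tx": 0,"ty": 0,"tz": 0.025,"wx": 0,"wy": 0,"wz": 0,"jaw": -1},{"tx": 0,"ty": 0,"tz": 0.012,"wx": 0,"wy": 0,"wz": 0,"jaw": -1},{"tx": 0,"ty": 0,"tz": 0.009,"wx": 0,"wy": 0,"wz": 0,"jaw": -1},{"tx": 0,"ty": 0,"tz": 0,"wx": 0,"wy": 0,"wz": 0,"jaw": -1}]'

```text
time_s: 14.53
eef_pos: [0.4951, 0.0045, 0.0571]
ee_rot: [[-0.999, 0.054, -0.002], [0.054, 0.999, -0.0], [0.002, -0.0, -1.0]]
contact_force: [0.7, 0.4, -0.0]
grip_width: 0.536
finger_force: 31.7
```

drive_tool --steps '[{"tx": 0,"ty": 0,"tz": 0,"wx": 0,"wy": 0,"wz": 0,"jaw": 0.4},{"tx": 0,"ty": 0,"tz": 0,"wx": 0,"wy": 0,"wz": 0,"jaw": 0.4},{"tx": 0,"ty": 0,"tz": 0,"wx": 0,"wy": 0,"wz": 0,"jaw": 0.4},{"tx": 0,"ty": 0,"tz": 0,"wx": 0,"wy": 0,"wz": 0,"jaw": 0.4},{"tx": 0,"ty": 0,"tz": -0.025,"wx": 0,"wy": 0,"wz": 0,"jaw": 0.4},{"tx": 0,"ty": 0,"tz": -0.025,"wx": 0,"wy": 0,"wz": 0,"jaw": 0.4},{"tx": 0,"ty": 0,"tz": -0.025,"wx": 0,"wy": 0,"wz": 0,"jaw": 0.4},{"tx": 0,"ty": 0,"tz": -0.025,"wx": 0,"wy": 0,"wz": 0,"jaw": 0.4},{"tx": 0,"ty": 0,"tz": -0.025,"wx": 0,"wy": 0,"wz": 0,"jaw": 0.53},{"tx": 0,"ty": 0,"tz": -0.02,"wx": 0,"wy": 0,"wz": 0,"jaw": 0.53}]'

```text
time_s: 15.37
eef_pos: [0.4958, 0.0045, 0.2058]
ee_rot: [[-0.999, 0.052, 0.002], [0.052, 0.999, -0.0], [-0.002, 0.0, -1.0]]
contact_force: [0.7, 0.3, 0.6]
grip_width: 0.765
finger_force: 0.0
```

```bash
python3 - <<'E'
from h import *
to(.4245,.290,.2,-5.8)
E
```

```text
pos [0.4958 0.0045 0.2058] yaw 87.02 tilt 0.13 grip 65.1 F [0.6859 0.3005 0.6277] t 15.4
move-before-turn [0.0861 0.2814 0.0058] move-after-turn [-0.2768  0.0998  0.0058] wz -1.5216
```

drive_tool --steps '[{"tx": 0.0086,"ty": 0.0281,"tz": 0,"wx": 0,"wy": 0,"wz": 0,"jaw": 0.53},{"tx": 0.0086,"ty": 0.0281,"tz": 0,"wx": 0,"wy": 0,"wz": 0,"jaw": 0.53},{"tx": 0.0086,"ty": 0.0281,"tz": 0,"wx": 0,"wy": 0,"wz": 0,"jaw": 0.53},{"tx": 0.0086,"ty": 0.0281,"tz": 0,"wx": 0,"wy": 0,"wz": 0,"jaw": 0.53},{"tx": 0.0086,"ty": 0.0281,"tz": 0,"wx": 0,"wy": 0,"wz": 0,"jaw": 0.53},{"tx": 0.0086,"ty": 0.0281,"tz": 0,"wx": 0,"wy": 0,"wz": 0,"jaw": 0.53},{"tx": 0.0086,"ty": 0.0281,"tz": 0,"wx": 0,"wy": 0,"wz": 0,"jaw": 0.53},{"tx": 0.0086,"ty": 0.0281,"tz": 0,"wx": 0,"wy": 0,"wz": 0,"jaw": 0.53},{"tx": 0.0086,"ty": 0.0281,"tz": 0,"wx": 0,"wy": 0,"wz": 0,"jaw": 0.53},{"tx": 0.0086,"ty": 0.0281,"tz": 0,"wx": 0,"wy": 0,"wz": 0,"jaw": 0.53}]'

```text
time_s: 16.2
eef_pos: [0.4237, 0.2908, 0.2039]
ee_rot: [[-0.999, 0.052, 0.001], [0.052, 0.999, 0.0], [-0.001, 0.0, -1.0]]
contact_force: [-0.5, -0.2, -0.3]
grip_width: 0.764
finger_force: 0.0
```

drive_tool --steps '[{"tx": 0,"ty": 0,"tz": 0,"wx": 0,"wy": 0,"wz": 0.1157,"jaw": 0.53},{"tx": 0,"ty": 0,"tz": 0,"wx": 0,"wy": 0,"wz": 0.1157,"jaw": 0.53},{"tx": 0,"ty": 0,"tz": 0,"wx": 0,"wy": 0,"wz": 0.1157,"jaw": 0.53},{"tx": 0,"ty": 0,"tz": 0,"wx": 0,"wy": 0,"wz": 0.1157,"jaw": 0.53},{"tx": 0,"ty": 0,"tz": 0,"wx": 0,"wy": 0,"wz": 0.1157,"jaw": 0.53},{"tx": 0,"ty": 0,"tz": 0,"wx": 0,"wy": 0,"wz": 0.1157,"jaw": 0.53},{"tx": 0,"ty": 0,"tz": 0,"wx": 0,"wy": 0,"wz": 0.1157,"jaw": 0.53},{"tx": 0,"ty": 0,"tz": 0,"wx": 0,"wy": 0,"wz": 0.1157,"jaw": 0.53},{"tx": 0,"ty": 0,"tz": 0,"wx": 0,"wy": 0,"wz": 0.1157,"jaw": 0.53},{"tx": 0,"ty": 0,"tz": 0,"wx": 0,"wy": 0,"wz": 0.1157,"jaw": 0.53},{"tx": 0,"ty": 0,"tz": 0,"wx": 0,"wy": 0,"wz": 0.1157,"jaw": 0.53},{"tx": 0,"ty": 0,"tz": 0,"wx": 0,"wy": 0,"wz": 0.1157,"jaw": 0.53},{"tx": 0,"ty": 0,"tz": 0,"wx": 0,"wy": 0,"wz": 0.1157,"jaw": 0.53},{"tx": 0,"ty": 0,"tz": 0,"wx": 0,"wy": 0,"wz": 0.1157,"jaw": 0.53},{"tx": 0,"ty": 0,"tz": 0,"wx": 0,"wy": 0,"wz": 0,"jaw": 0.53}]'

```text
time_s: 17.45
eef_pos: [0.4241, 0.2896, 0.2038]
ee_rot: [[0.106, 0.994, 0.001], [0.994, -0.106, 0.0], [0.0, 0.0, -1.0]]
contact_force: [-1.0, 0.2, 0.1]
grip_width: 0.77
finger_force: 0.0
```

```bash
python3 - <<'E'
from h import *
to(.4245,.290,.010,-5.8)
c,im=shot('wrist','w6.png')
h=cv2.cvtColor(im,cv2.COLOR_RGB2HSV)
p=proj(c,(.4245,.29,.028));u,v=p.astype(int);print(p)
# white lid / not saturated blob near the prediction, bounded to the mat
m=cv2.inRange(h,(0,0,110),(180,60,255));w=np.zeros_like(m);w[v-70:v+70,u-60:u+60]=m[v-70:v+70,u-60:u+60]
r=cv2.floodFill(w.copy(),None,(u,v),128);print(r[3])
cv2.imwrite('pics/w6c.png',cv2.resize(im[v-120:v+120,u-140:u+140,::-1],None,fx=2,fy=2))
E
```

```text
pos [0.4241 0.2896 0.2038] yaw -6.08 tilt 0.04 grip 65.5 F [-0.9699  0.1936  0.0535] t 17.4
move-before-turn [0.0004 0.0003 0.1938] move-after-turn [0.0004 0.0003 0.1938] wz -0.0048
[282.0875 183.68  ]
(255, 139, 53, 77)
```

View pics/w6c.png

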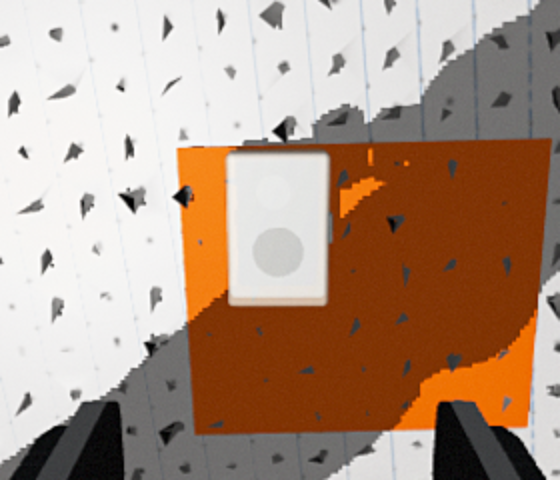

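B is under the gripper at about (281,177), square with the tool; grasp it.

drive_tool --steps '[{"tx": 0.002,"ty": -0.001,"tz": 0.025,"wx": 0,"wy": 0,"wz": 0,"jaw": 0.53},{"tx": 0,"ty": 0,"tz": 0.025,"wx": 0,"wy": 0,"wz": 0,"jaw": 0.53},{"tx": 0,"ty": 0,"tz": 0.025,"wx": 0,"wy": 0,"wz": 0,"jaw": 0.53},{"tx": 0,"ty": 0,"tz": 0.025,"wx": 0,"wy": 0,"wz": 0,"jaw": 0.53},{"tx": 0,"ty": 0,"tz": 0.025,"wx": 0,"wy": 0,"wz": 0,"jaw": 0.53},{"tx": 0,"ty": 0,"tz": 0.025,"wx": 0,"wy": 0,"wz": 0,"jaw": 0.53},{"tx": 0,"ty": 0,"tz": 0.025,"wx": 0,"wy": 0,"wz": 0,"jaw": 0.53},{"tx": 0,"ty": 0,"tz": 0.012,"wx": 0,"wy": 0,"wz": 0,"jaw": 0.53},{"tx": 0,"ty": 0,"tz": 0.006,"wx": 0,"wy": 0,"wz": 0,"jaw": 0.53},{"tx": 0,"ty": 0,"tz": 0,"wx": 0,"wy": 0,"wz": 0,"jaw": -1},{"tx": 0,"ty": 0,"tz": 0,"wx": 0,"wy": 0,"wz": 0,"jaw": -1},{"tx": 0,"ty": 0,"tz": 0,"wx": 0,"wy": 0,"wz": 0,"jaw": -1},{"tx": 0,"ty": 0,"tz": 0,"wx": 0,"wy": 0,"wz": 0,"jaw": -1},{"tx": 0,"ty": 0,"tz": 0,"wx": 0,"wy": 0,"wz": 0,"jaw": -1},{"tx": 0,"ty": 0,"tz": 0,"wx": 0,"wy": 0,"wz": 0,"jaw": -1},{"tx": 0,"ty": 0,"tz": 0,"wx": 0,"wy": 0,"wz": 0,"jaw": -1}]'

```text
time_s: 18.83
eef_pos: [0.4236, 0.2918, 0.0107]
ee_rot: [[0.1, 0.995, 0.001], [0.995, -0.1, 0.0], [0.0, 0.0, -1.0]]
contact_force: [0.2, -0.8, -0.6]
grip_width: 0.535
finger_force: 32.1
```

```bash
python3 - <<'E'
from h import *
to(.5405,.071,.16,87)
E
```

```text
pos [0.4236 0.2918 0.0107] yaw -5.76 tilt 0.04 grip 45.4 F [ 0.1801 -0.7689 -0.5937] t 18.8
move-before-turn [-0.2079  0.1385 -0.1493] move-after-turn [ 0.1283  0.2144 -0.1493] wz 1.5226
```

drive_tool --steps '[{"tx": 0,"ty": 0,"tz": -0.02,"wx": 0,"wy": 0,"wz": 0,"jaw": -1},{"tx": 0,"ty": 0,"tz": -0.025,"wx": 0,"wy": 0,"wz": 0,"jaw": -1},{"tx": 0,"ty": 0,"tz": -0.025,"wx": 0,"wy": 0,"wz": 0,"jaw": -1},{"tx": 0,"ty": 0,"tz": -0.025,"wx": 0,"wy": 0,"wz": 0,"jaw": -1},{"tx": 0,"ty": 0,"tz": -0.025,"wx": 0,"wy": 0,"wz": 0,"jaw": -1},{"tx": 0,"ty": 0,"tz": -0.025,"wx": 0,"wy": 0,"wz": 0,"jaw": -1},{"tx": -0.0228,"ty": 0.0154,"tz": 0,"wx": 0,"wy": 0,"wz": 0,"jaw": -1},{"tx": -0.0228,"ty": 0.0154,"tz": 0,"wx": 0,"wy": 0,"wz": 0,"jaw": -1},{"tx": -0.0228,"ty": 0.0154,"tz": 0,"wx": 0,"wy": 0,"wz": 0,"jaw": -1},{"tx": -0.0228,"ty": 0.0154,"tz": 0,"wx": 0,"wy": 0,"wz": 0,"jaw": -1},{"tx": -0.0228,"ty": 0.0154,"tz": 0,"wx": 0,"wy": 0,"wz": 0,"jaw": -1},{"tx": -0.0228,"ty": 0.0154,"tz": 0,"wx": 0,"wy": 0,"wz": 0,"jaw": -1},{"tx": -0.0228,"ty": 0.0154,"tz": 0,"wx": 0,"wy": 0,"wz": 0,"jaw": -1},{"tx": -0.0228,"ty": 0.0154,"tz": 0,"wx": 0,"wy": 0,"wz": 0,"jaw": -1},{"tx": -0.0228,"ty": 0.0154,"tz": 0,"wx": 0,"wy": 0,"wz": 0,"jaw": -1}]'

```text
time_s: 20.08
eef_pos: [0.541, 0.0723, 0.1554]
ee_rot: [[0.1, 0.995, -0.0], [0.995, -0.1, -0.0], [-0.0, -0.0, -1.0]]
contact_force: [0.7, 0.6, 0.6]
grip_width: 0.538
finger_force: 32.2
```

drive_tool --steps '[{"tx": 0,"ty": 0,"tz": 0,"wx": 0,"wy": 0,"wz": -0.1157,"jaw": -1},{"tx": 0,"ty": 0,"tz": 0,"wx": 0,"wy": 0,"wz": -0.1157,"jaw": -1},{"tx": 0,"ty": 0,"tz": 0,"wx": 0,"wy": 0,"wz": -0.1157,"jaw": -1},{"tx": 0,"ty": 0,"tz": 0,"wx": 0,"wy": 0,"wz": -0.1157,"jaw": -1},{"tx": 0,"ty": 0,"tz": 0,"wx": 0,"wy": 0,"wz": -0.1157,"jaw": -1},{"tx": 0,"ty": 0,"tz": 0,"wx": 0,"wy": 0,"wz": -0.1157,"jaw": -1},{"tx": 0,"ty": 0,"tz": 0,"wx": 0,"wy": 0,"wz": -0.1157,"jaw": -1},{"tx": 0,"ty": 0,"tz": 0,"wx": 0,"wy": 0,"wz": -0.1157,"jaw": -1},{"tx": 0,"ty": 0,"tz": 0,"wx": 0,"wy": 0,"wz": -0.1157,"jaw": -1},{"tx": 0,"ty": 0,"tz": 0,"wx": 0,"wy": 0,"wz": -0.1157,"jaw": -1},{"tx": 0,"ty": 0,"tz": 0,"wx": 0,"wy": 0,"wz": -0.1157,"jaw": -1},{"tx": 0,"ty": 0,"tz": 0,"wx": 0,"wy": 0,"wz": -0.1157,"jaw": -1},{"tx": 0,"ty": 0,"tz": 0,"wx": 0,"wy": 0,"wz": -0.1157,"jaw": -1},{"tx": 0,"ty": 0,"tz": 0,"wx": 0,"wy": 0,"wz": -0.1157,"jaw": -1},{"tx": 0,"ty": 0,"tz": 0,"wx": 0,"wy": 0,"wz": 0,"jaw": -1}]'

```text
time_s: 21.33
eef_pos: [0.5406, 0.0733, 0.1552]
ee_rot: [[-0.999, 0.047, -0.0], [0.047, 0.999, -0.0], [0.0, -0.0, -1.0]]
contact_force: [-0.0, -0.5, -0.7]
grip_width: 0.533
finger_force: 32.2
```

```bash
python3 - <<'E'
from h import *
to(.5405,.074,.0577,87)
shot('wrist','w7.png')
E
```

```text
pos [0.5406 0.0733 0.1552] yaw 87.31 tilt 0.02 grip 45.3 F [-0.0219 -0.4853 -0.7278] t 21.3
move-before-turn [0.0001 0.0007 0.0975] move-after-turn [0.0001 0.0007 0.0975] wz 0.0055
```

View pics/w7.png

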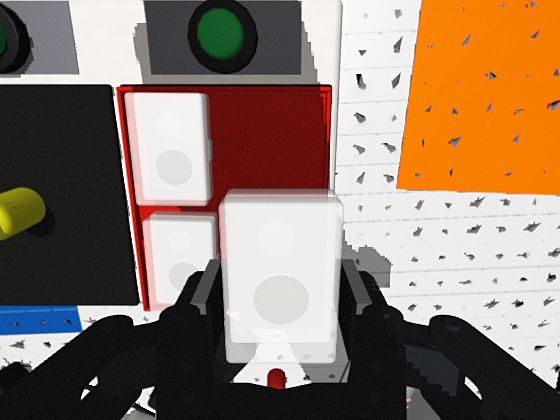

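Both placed cases lie flat along the tray's bottle-side edge at (170,150) and (180,260), and B is over the free row. Lower it.

drive_tool --steps '[{"tx": 0,"ty": 0.001,"tz": 0.025,"wx": 0,"wy": 0,"wz": 0,"jaw": -1},{"tx": 0,"ty": 0,"tz": 0.025,"wx": 0,"wy": 0,"wz": 0,"jaw": -1},{"tx": 0,"ty": 0,"tz": 0.025,"wx": 0,"wy": 0,"wz": 0,"jaw": -1},{"tx": 0,"ty": 0,"tz": 0.012,"wx": 0,"wy": 0,"wz": 0,"jaw": -1},{"tx": 0,"ty": 0,"tz": 0.01,"wx": 0,"wy": 0,"wz": 0,"jaw": -1},{"tx": 0,"ty": 0,"tz": 0,"wx": 0,"wy": 0,"wz": 0,"jaw": -1}]'

```text
time_s: 21.88
eef_pos: [0.5402, 0.0744, 0.057]
ee_rot: [[-0.999, 0.055, -0.002], [0.055, 0.999, -0.001], [0.002, -0.001, -1.0]]
contact_force: [0.5, -0.5, -1.1]
grip_width: 0.537
finger_force: 33.0
```

drive_tool --steps '[{"tx": 0,"ty": 0,"tz": 0,"wx": 0,"wy": 0,"wz": 0,"jaw": 0.25},{"tx": 0,"ty": 0,"tz": 0,"wx": 0,"wy": 0,"wz": 0,"jaw": 0.25},{"tx": 0,"ty": 0,"tz": 0,"wx": 0,"wy": 0,"wz": 0,"jaw": 0.25},{"tx": 0,"ty": 0,"tz": 0,"wx": 0,"wy": 0,"wz": 0,"jaw": 0.25},{"tx": 0,"ty": 0,"tz": -0.025,"wx": 0,"wy": 0,"wz": 0,"jaw": 0.25},{"tx": 0,"ty": 0,"tz": -0.025,"wx": 0,"wy": 0,"wz": 0,"jaw": 0.25},{"tx": 0,"ty": 0,"tz": -0.025,"wx": 0,"wy": 0,"wz": 0,"jaw": 0.25},{"tx": 0,"ty": 0,"tz": -0.025,"wx": 0,"wy": 0,"wz": 0,"jaw": -1},{"tx": 0,"ty": 0,"tz": 0,"wx": 0,"wy": 0,"wz": 0,"jaw": -1},{"tx": 0,"ty": 0,"tz": 0,"wx": 0,"wy": 0,"wz": 0,"jaw": -1},{"tx": 0,"ty": 0,"tz": 0,"wx": 0,"wy": 0,"wz": 0,"jaw": -1},{"tx": 0,"ty": 0,"tz": 0,"wx": 0,"wy": 0,"wz": 0,"jaw": -1},{"tx": 0,"ty": 0,"tz": 0,"wx": 0,"wy": 0,"wz": 0,"jaw": -1}]'

```text
time_s: 22.97
eef_pos: [0.5401, 0.0744, 0.1572]
ee_rot: [[-0.999, 0.052, -0.002], [0.052, 0.999, -0.0], [0.002, -0.0, -1.0]]
contact_force: [0.3, 0.4, 0.1]
grip_width: -0.001
finger_force: 0.0
```

```bash
python3 - <<'E'
from h import *
to(.427,.042,.16,87)
c=viewer.get_calibration('wrist')
E
```

```text
pos [0.5401 0.0744 0.1572] yaw 87.03 tilt 0.12 grip -0.1 F [0.2551 0.4477 0.113 ] t 23.0
move-before-turn [ 0.1113 -0.0382 -0.0028] move-after-turn [ 0.1113 -0.0382 -0.0028] wz 0.0005
```

drive_tool --steps '[{"tx": 0.0223,"ty": -0.0076,"tz": 0,"wx": 0,"wy": 0,"wz": 0,"jaw": -1},{"tx": 0.0223,"ty": -0.0076,"tz": 0,"wx": 0,"wy": 0,"wz": 0,"jaw": -1},{"tx": 0.0223,"ty": -0.0076,"tz": 0,"wx": 0,"wy": 0,"wz": 0,"jaw": -1},{"tx": 0.0223,"ty": -0.0076,"tz": 0,"wx": 0,"wy": 0,"wz": 0,"jaw": -1},{"tx": 0.0223,"ty": -0.0076,"tz": 0,"wx": 0,"wy": 0,"wz": 0,"jaw": -1},{"tx": 0,"ty": 0,"tz": 0.025,"wx": 0,"wy": 0,"wz": 0,"jaw": -1},{"tx": 0,"ty": 0,"tz": 0.025,"wx": 0,"wy": 0,"wz": 0,"jaw": -1},{"tx": 0,"ty": 0,"tz": 0.025,"wx": 0,"wy": 0,"wz": 0,"jaw": -1},{"tx": 0,"ty": 0,"tz": 0,"wx": 0,"wy": 0,"wz": 0,"jaw": -1}]'

```text
time_s: 23.72
eef_pos: [0.4249, 0.0419, 0.0799]
ee_rot: [[-0.999, 0.052, -0.007], [0.052, 0.999, -0.0], [0.007, -0.001, -1.0]]
contact_force: [-0.4, 0.1, -0.9]
grip_width: -0.002
finger_force: 0.0
```

```bash
python3 - <<'E'
from h import *
to(.427,.042,.05,87)
c,im=shot('scene','s8.png')
cv2.imwrite('pics/s8c.png',cv2.resize(im[130:290,180:450,::-1],None,fx=2.8,fy=2.8))
E
```

```text
pos [0.4249 0.0419 0.0799] yaw 87.04 tilt 0.39 grip -0.1 F [-0.4278  0.0556 -0.8617] t 23.7
move-before-turn [-0.0021  0.0002  0.0299] move-after-turn [-0.0021  0.0002  0.0299] wz 0.0008
```

View pics/s8c.png

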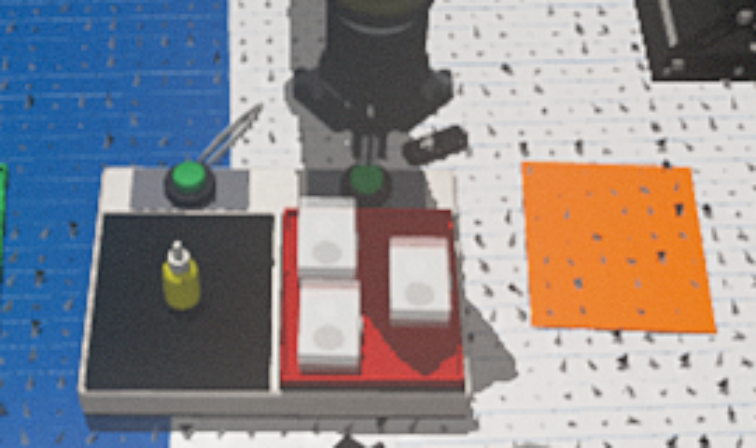

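All three cases lie flat in the red tray (scene crop (327,237), (330,325), (420,280)), and the closed fingers are above the left button (367,180). Press it.

drive_tool --steps '[{"tx": -0.002,"ty": 0,"tz": 0.011,"wx": 0,"wy": 0,"wz": 0,"jaw": -1},{"tx": 0,"ty": 0,"tz": 0.011,"wx": 0,"wy": 0,"wz": 0,"jaw": -1},{"tx": 0,"ty": 0,"tz": 0.003,"wx": 0,"wy": 0,"wz": 0,"jaw": -1},{"tx": 0,"ty": 0,"tz": 0.003,"wx": 0,"wy": 0,"wz": 0,"jaw": -1},{"tx": 0,"ty": 0,"tz": 0.002,"wx": 0,"wy": 0,"wz": 0,"jaw": -1},{"tx": 0,"ty": 0,"tz": 0,"wx": 0,"wy": 0,"wz": 0,"jaw": -1}]'

```text
time_s: 24.27
eef_pos: [0.4304, 0.0425, 0.0557]
ee_rot: [[-0.999, 0.051, 0.003], [0.051, 0.999, -0.001], [-0.003, -0.001, -1.0]]
contact_force: [-4.3, -0.7, 26.0]
grip_width: 0.002
finger_force: 12.9
```

drive_tool --steps '[{"tx": 0,"ty": 0,"tz": 0,"wx": 0,"wy": 0,"wz": 0,"jaw": -1},{"tx": 0,"ty": 0,"tz": 0,"wx": 0,"wy": 0,"wz": 0,"jaw": -1},{"tx": 0,"ty": 0,"tz": -0.006,"wx": 0,"wy": 0,"wz": 0,"jaw": -1},{"tx": 0,"ty": 0,"tz": 0,"wx": 0,"wy": 0,"wz": 0,"jaw": -1}]'

```text
time_s: 24.6
eef_pos: [0.4303, 0.0425, 0.0611]
ee_rot: [[-0.999, 0.052, 0.003], [0.052, 0.999, -0.0], [-0.003, 0.0, -1.0]]
contact_force: [0.5, 0.4, 2.8]
grip_width: -0.001
finger_force: 0.9
```

drive_tool --steps '[{"tx": 0,"ty": 0,"tz": -0.003,"wx": 0,"wy": 0,"wz": 0,"jaw": -1},{"tx": 0,"ty": 0,"tz": 0,"wx": 0,"wy": 0,"wz": 0,"jaw": -1}]'

```text
time_s: 24.77
eef_pos: [0.4296, 0.0422, 0.063]
ee_rot: [[-0.999, 0.052, 0.001], [0.052, 0.999, -0.0], [-0.001, -0.0, -1.0]]
contact_force: [0.5, -0.6, -0.4]
grip_width: -0.003
finger_force: 0.0
```

drive_tool --steps '[{"tx": 0,"ty": 0,"tz": -0.003,"wx": 0,"wy": 0,"wz": 0,"jaw": -1},{"tx": 0,"ty": 0,"tz": 0,"wx": 0,"wy": 0,"wz": 0,"jaw": -1}]'

```text
time_s: 24.93
eef_pos: [0.4293, 0.0421, 0.0655]
ee_rot: [[-0.999, 0.052, -0.0], [0.052, 0.999, -0.0], [0.0, -0.0, -1.0]]
contact_force: [-0.1, -0.1, 0.0]
grip_width: -0.0
finger_force: 0.0
```

The spring came back (2.8 N at z 0.061, 0 N at 0.063), so the button went down to its stop and is up again. Next: check nothing was knocked, and get the green tray's corners.

```bash
python3 - <<'E'
from h import *
to(.5401,.0744,.157,87)
c,im=shot('scene','s9.png')
a=cv2.imread('pics/s8.png')[200:275,275:355].astype(int);b=cv2.imread('pics/s9.png')[200:275,275:355].astype(int)
d=abs(a-b).max(2);print('diff px>40:',(d>40).sum(),'max',d.max())
ct=viewer.get_calibration('top');t=cv2.imread('pics/top0.png');h=cv2.cvtColor(t,cv2.COLOR_BGR2HSV)
m=cv2.inRange(h,(40,110,60),(85,255,255));n,l,st,_=cv2.connectedComponentsWithStats(m);i=1+st[1:,4].argmax()
P=cv2.approxPolyDP(cv2.convexHull(np.argwhere(l==i)[:,::-1].astype(np.int32)),6,True)[:,0]
q=np.array([ray(ct,*p,.01)[:2] for p in P]);print(P.tolist(),q)
if len(q)==4:
  r=cv2.minAreaRect((q*1000).astype(np.float32));print(r)
E
```

```text
pos [0.4293 0.0421 0.0655] yaw 87.02 tilt 0.02 grip -0.0 F [-0.099  -0.129   0.0049] t 24.9
move-before-turn [-0.109   0.038  -0.0915] move-after-turn [-0.109   0.038  -0.0915] wz 0.0004
diff px>40: 41 max 113
[[435, 261], [374, 264], [368, 193], [428, 190]] [[ 0.3659 -0.4184]
 [ 0.3608 -0.2713]
 [ 0.5344 -0.2651]
 [ 0.5399 -0.4137]]
((450.2666931152344, -342.46417236328125), (174.09432983398438, 148.69264221191406), 2.0358948707580566)
```

drive_tool --steps '[{"tx": 0,"ty": 0,"tz": -0.0229,"wx": 0,"wy": 0,"wz": 0,"jaw": -1},{"tx": 0,"ty": 0,"tz": -0.0229,"wx": 0,"wy": 0,"wz": 0,"jaw": -1},{"tx": 0,"ty": 0,"tz": -0.0229,"wx": 0,"wy": 0,"wz": 0,"jaw": -1},{"tx": 0,"ty": 0,"tz": -0.0229,"wx": 0,"wy": 0,"wz": 0,"jaw": -1},{"tx": -0.0218,"ty": 0.0076,"tz": 0,"wx": 0,"wy": 0,"wz": 0,"jaw": 0.27},{"tx": -0.0218,"ty": 0.0076,"tz": 0,"wx": 0,"wy": 0,"wz": 0,"jaw": 0.27},{"tx": -0.0218,"ty": 0.0076,"tz": 0,"wx": 0,"wy": 0,"wz": 0,"jaw": 0.27},{"tx": -0.0218,"ty": 0.0076,"tz": 0,"wx": 0,"wy": 0,"wz": 0,"jaw": 0.27},{"tx": -0.0218,"ty": 0.0076,"tz": 0,"wx": 0,"wy": 0,"wz": 0,"jaw": 0.27},{"tx": 0,"ty": 0,"tz": 0,"wx": 0,"wy": 0,"wz": 0,"jaw": 0.27},{"tx": 0,"ty": 0,"tz": 0,"wx": 0,"wy": 0,"wz": 0,"jaw": 0.27}]'

```text
time_s: 25.9
eef_pos: [0.5404, 0.075, 0.1561]
ee_rot: [[-0.999, 0.051, -0.001], [0.051, 0.999, 0.0], [0.001, 0.0, -1.0]]
contact_force: [-0.5, 0.1, 0.7]
grip_width: 0.636
finger_force: 0.0
```

```bash
python3 - <<'E'
from h import *
to(.5402,.0744,.057,87)
shot('wrist','w10.png')
E
```

```text
pos [0.5404 0.075  0.1561] yaw 87.05 tilt 0.08 grip 54.0 F [-0.5389  0.1085  0.6795] t 25.9
move-before-turn [ 0.0002 -0.0006  0.0991] move-after-turn [ 0.0002 -0.0006  0.0991] wz 0.0009
```

View pics/w10.png

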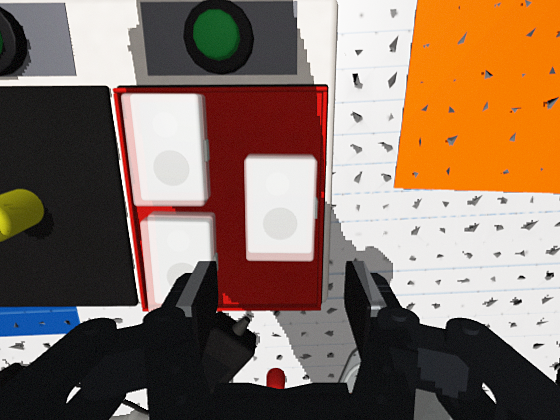

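All cases are where I left them, with B centred between the fingers at (281,207). Grasp B.

drive_tool --steps '[{"tx": 0,"ty": -0.0006,"tz": 0.025,"wx": 0,"wy": 0,"wz": 0,"jaw": 0.27},{"tx": 0,"ty": 0,"tz": 0.025,"wx": 0,"wy": 0,"wz": 0,"jaw": 0.27},{"tx": 0,"ty": 0,"tz": 0.025,"wx": 0,"wy": 0,"wz": 0,"jaw": 0.27},{"tx": 0,"ty": 0,"tz": 0.012,"wx": 0,"wy": 0,"wz": 0,"jaw": 0.27},{"tx": 0,"ty": 0,"tz": 0.011,"wx": 0,"wy": 0,"wz": 0,"jaw": 0.27},{"tx": 0,"ty": 0,"tz": 0,"wx": 0,"wy": 0,"wz": 0,"jaw": -1},{"tx": 0,"ty": 0,"tz": 0,"wx": 0,"wy": 0,"wz": 0,"jaw": -1},{"tx": 0,"ty": 0,"tz": 0,"wx": 0,"wy": 0,"wz": 0,"jaw": -1},{"tx": 0,"ty": 0,"tz": 0,"wx": 0,"wy": 0,"wz": 0,"jaw": -1},{"tx": 0,"ty": 0,"tz": 0,"wx": 0,"wy": 0,"wz": 0,"jaw": -1}]'

```text
time_s: 26.78
eef_pos: [0.5407, 0.074, 0.0598]
ee_rot: [[-0.999, 0.052, 0.002], [0.052, 0.999, 0.0], [-0.002, 0.0, -1.0]]
contact_force: [-0.5, 0.5, 0.1]
grip_width: 0.532
finger_force: 34.4
```

drive_tool --steps '[{"tx": 0,"ty": 0,"tz": -0.02,"wx": 0,"wy": 0,"wz": 0,"jaw": -1},{"tx": 0,"ty": 0,"tz": -0.03,"wx": 0,"wy": 0,"wz": 0,"jaw": -1},{"tx": 0,"ty": 0,"tz": -0.03,"wx": 0,"wy": 0,"wz": 0,"jaw": -1},{"tx": 0,"ty": 0,"tz": -0.03,"wx": 0,"wy": 0,"wz": 0,"jaw": -1},{"tx": 0,"ty": 0,"tz": -0.03,"wx": 0,"wy": 0,"wz": 0,"jaw": -1},{"tx": 0,"ty": 0,"tz": 0,"wx": 0,"wy": 0,"wz": 0,"jaw": -1}]'

```text
time_s: 27.28
eef_pos: [0.543, 0.075, 0.2052]
ee_rot: [[-0.999, 0.052, 0.01], [0.052, 0.999, 0.001], [-0.01, 0.002, -1.0]]
contact_force: [1.3, 0.4, -0.7]
grip_width: 0.531
finger_force: 34.5
```

```bash
python3 - <<'E'
from h import *
to(.4490,-.3045,.2,92)
E
```

```text
pos [0.543  0.075  0.2052] yaw 87.03 tilt 0.57 grip 45.2 F [ 1.3353  0.4221 -0.7445] t 27.3
move-before-turn [ 0.0742 -0.3839  0.0052] move-after-turn [ 0.1072 -0.376   0.0052] wz -0.0867
```

drive_tool --steps '[{"tx": 0.0052,"ty": -0.0274,"tz": 0,"wx": 0,"wy": 0,"wz": 0,"jaw": -1},{"tx": 0.0052,"ty": -0.0274,"tz": 0,"wx": 0,"wy": 0,"wz": 0,"jaw": -1},{"tx": 0.0052,"ty": -0.0274,"tz": 0,"wx": 0,"wy": 0,"wz": 0,"jaw": -1},{"tx": 0.0052,"ty": -0.0274,"tz": 0,"wx": 0,"wy": 0,"wz": 0,"jaw": -1},{"tx": 0.0052,"ty": -0.0274,"tz": 0,"wx": 0,"wy": 0,"wz": 0,"jaw": -1},{"tx": 0.0052,"ty": -0.0274,"tz": 0,"wx": 0,"wy": 0,"wz": 0,"jaw": -1},{"tx": 0.0052,"ty": -0.0274,"tz": 0,"wx": 0,"wy": 0,"wz": 0,"jaw": -1},{"tx": 0.0052,"ty": -0.0274,"tz": 0,"wx": 0,"wy": 0,"wz": 0,"jaw": -1},{"tx": 0.0052,"ty": -0.0274,"tz": 0,"wx": 0,"wy": 0,"wz": 0,"jaw": -1},{"tx": 0.0052,"ty": -0.0274,"tz": 0,"wx": 0,"wy": 0,"wz": 0,"jaw": -1},{"tx": 0.0052,"ty": -0.0274,"tz": 0,"wx": 0,"wy": 0,"wz": 0,"jaw": -1},{"tx": 0.0052,"ty": -0.0274,"tz": 0,"wx": 0,"wy": 0,"wz": 0,"jaw": -1},{"tx": 0.0052,"ty": -0.0274,"tz": 0,"wx": 0,"wy": 0,"wz": 0,"jaw": -1},{"tx": 0.0052,"ty": -0.0274,"tz": 0,"wx": 0,"wy": 0,"wz": 0,"jaw": -1},{"tx": 0,"ty": 0,"tz": 0,"wx": 0,"wy": 0,"wz": -0.0867,"jaw": -1},{"tx": 0,"ty": 0,"tz": 0,"wx": 0,"wy": 0,"wz": 0,"jaw": -1},{"tx": 0,"ty": 0,"tz": 0,"wx": 0,"wy": 0,"wz": 0,"jaw": -1}]'

```text
time_s: 28.7
eef_pos: [0.4477, -0.3049, 0.1989]
ee_rot: [[-0.999, -0.033, 0.0], [-0.033, 0.999, 0.001], [-0.0, 0.001, -1.0]]
contact_force: [-1.6, 1.0, -0.4]
grip_width: 0.529
finger_force: 34.5
```

```bash
python3 - <<'E'
from h import *
to(.4490,-.3045,.0155,92)
c,im=shot('wrist','w11.png')
h=cv2.cvtColor(im,cv2.COLOR_RGB2HSV);m=cv2.inRange(h,(45,120,40),(80,255,255));n,l,st,_=cv2.connectedComponentsWithStats(m)
i=1+st[1:,4].argmax();P=cv2.approxPolyDP(cv2.convexHull(np.argwhere(l==i)[:,::-1].astype(np.int32)),10,True)[:,0]
for p in P:print(p,ray(c,*p,.01)[:2])
E
```

```text
pos [ 0.4477 -0.3049  0.1989] yaw 91.88 tilt 0.04 grip 44.9 F [-1.5576  1.0337 -0.447 ] t 28.7
move-before-turn [-0.0014  0.0003  0.1834] move-after-turn [-0.0014  0.0003  0.1834] wz -0.0021
[322  84] [ 0.3598 -0.2716]
[319 194] [ 0.4584 -0.2679]
[205 267] [ 0.5381 -0.3781]
[170 267] [ 0.5392 -0.4134]
[151  85] [ 0.3654 -0.42  ]
```

drive_tool --steps '[{"tx": -0.001,"ty": 0,"tz": 0.025,"wx": 0,"wy": 0,"wz": 0,"jaw": -1},{"tx": 0,"ty": 0,"tz": 0.025,"wx": 0,"wy": 0,"wz": 0,"jaw": -1},{"tx": 0,"ty": 0,"tz": 0.025,"wx": 0,"wy": 0,"wz": 0,"jaw": -1},{"tx": 0,"ty": 0,"tz": 0.025,"wx": 0,"wy": 0,"wz": 0,"jaw": -1},{"tx": 0,"ty": 0,"tz": 0.025,"wx": 0,"wy": 0,"wz": 0,"jaw": -1},{"tx": 0,"ty": 0,"tz": 0.025,"wx": 0,"wy": 0,"wz": 0,"jaw": -1},{"tx": 0,"ty": 0,"tz": 0.012,"wx": 0,"wy": 0,"wz": 0,"jaw": -1},{"tx": 0,"ty": 0,"tz": 0.012,"wx": 0,"wy": 0,"wz": 0,"jaw": -1},{"tx": 0,"ty": 0,"tz": 0.008,"wx": 0,"wy": 0,"wz": 0,"jaw": -1},{"tx": 0,"ty": 0,"tz": 0,"wx": 0,"wy": 0,"wz": 0,"jaw": -1},{"tx": 0,"ty": 0,"tz": 0,"wx": 0,"wy": 0,"wz": 0,"jaw": -1}]'

```text
time_s: 29.67
eef_pos: [0.4491, -0.3046, 0.017]
ee_rot: [[-0.999, -0.035, -0.0], [-0.035, 0.999, 0.0], [0.0, 0.0, -1.0]]
contact_force: [0.3, -0.4, 0.2]
grip_width: 0.535
finger_force: 34.5
```

drive_tool --steps '[{"tx": 0,"ty": 0,"tz": 0,"wx": 0,"wy": 0,"wz": 0,"jaw": 0.4},{"tx": 0,"ty": 0,"tz": 0,"wx": 0,"wy": 0,"wz": 0,"jaw": 0.4},{"tx": 0,"ty": 0,"tz": 0,"wx": 0,"wy": 0,"wz": 0,"jaw": 0.4},{"tx": 0,"ty": 0,"tz": 0,"wx": 0,"wy": 0,"wz": 0,"jaw": 0.4},{"tx": 0,"ty": 0,"tz": -0.025,"wx": 0,"wy": 0,"wz": 0,"jaw": 0.4},{"tx": 0,"ty": 0,"tz": -0.025,"wx": 0,"wy": 0,"wz": 0,"jaw": 0.4},{"tx": 0,"ty": 0,"tz": -0.025,"wx": 0,"wy": 0,"wz": 0,"jaw": 0.4},{"tx": 0,"ty": 0,"tz": -0.03,"wx": 0,"wy": 0,"wz": 0,"jaw": 0.4},{"tx": 0,"ty": 0,"tz": -0.03,"wx": 0,"wy": 0,"wz": 0,"jaw": 0.4},{"tx": 0,"ty": 0,"tz": -0.03,"wx": 0,"wy": 0,"wz": 0,"jaw": 0.4},{"tx": 0,"ty": 0,"tz": -0.02,"wx": 0,"wy": 0,"wz": 0,"jaw": 0.4},{"tx": 0,"ty": 0,"tz": 0,"wx": 0,"wy": 0,"wz": 0,"jaw": 0.4}]'

```text
time_s: 30.67
eef_pos: [0.4507, -0.3063, 0.2067]
ee_rot: [[-0.999, -0.034, 0.007], [-0.034, 0.999, -0.005], [-0.006, -0.005, -1.0]]
contact_force: [0.6, -0.4, -0.2]
grip_width: 0.697
finger_force: 0.0
```

```bash
python3 - <<'E'
from h import *
to(.4955,.0045,.2,87)
shot('scene','s12.png');shot('top','t12.png')
E
```

```text
pos [ 0.4507 -0.3063  0.2067] yaw 91.98 tilt 0.46 grip 59.2 F [ 0.6494 -0.449  -0.2094] t 30.7
move-before-turn [-0.0555  0.3091  0.0067] move-after-turn [-0.0285  0.3127  0.0067] wz 0.0868
```

drive_tool --steps '[{"tx": -0.0048,"ty": 0.0256,"tz": 0,"wx": 0,"wy": 0,"wz": 0,"jaw": 0.4},{"tx": -0.0048,"ty": 0.0256,"tz": 0,"wx": 0,"wy": 0,"wz": 0,"jaw": 0.4},{"tx": -0.0048,"ty": 0.0256,"tz": 0,"wx": 0,"wy": 0,"wz": 0,"jaw": 0.4},{"tx": -0.0048,"ty": 0.0256,"tz": 0,"wx": 0,"wy": 0,"wz": 0,"jaw": 0.4},{"tx": -0.0048,"ty": 0.0256,"tz": 0,"wx": 0,"wy": 0,"wz": 0,"jaw": 0.4},{"tx": -0.0048,"ty": 0.0256,"tz": 0,"wx": 0,"wy": 0,"wz": 0,"jaw": 0.4},{"tx": -0.0048,"ty": 0.0256,"tz": 0,"wx": 0,"wy": 0,"wz": 0,"jaw": 0.4},{"tx": -0.0048,"ty": 0.0256,"tz": 0,"wx": 0,"wy": 0,"wz": 0,"jaw": 0.4},{"tx": -0.0048,"ty": 0.0256,"tz": 0,"wx": 0,"wy": 0,"wz": 0,"jaw": 0.4},{"tx": -0.0048,"ty": 0.0256,"tz": 0,"wx": 0,"wy": 0,"wz": 0,"jaw": 0.4},{"tx": -0.0048,"ty": 0.0256,"tz": 0,"wx": 0,"wy": 0,"wz": 0,"jaw": 0.4},{"tx": -0.0048,"ty": 0.0256,"tz": 0,"wx": 0,"wy": 0,"wz": 0,"jaw": 0.4},{"tx": 0,"ty": 0,"tz": 0,"wx": 0,"wy": 0,"wz": 0.0868,"jaw": 0.4},{"tx": 0,"ty": 0,"tz": 0,"wx": 0,"wy": 0,"wz": 0,"jaw": 0.4},{"tx": 0,"ty": 0,"tz": 0,"wx": 0,"wy": 0,"wz": 0,"jaw": 0.4}]'

```text
time_s: 32.02
eef_pos: [0.4948, 0.0033, 0.2008]
ee_rot: [[-0.999, 0.05, -0.002], [0.05, 0.999, -0.001], [0.002, -0.001, -1.0]]
contact_force: [-0.5, 0.5, 0.4]
grip_width: 0.701
finger_force: 0.0
```

```bash
python3 - <<'E'
from h import *
to(.4955,.0045,.058,87)
ci,im=shot('wrist','w13.png')
# lid blob of C by floodfill at predicted lid centre
for p in((.4955,.0045),(.575,.002)):
    u,v=proj(ci,(*p,.074)).astype(int);h=cv2.cvtColor(im,cv2.COLOR_RGB2HSV)
    m=cv2.inRange(h,(0,0,100),(180,70,255));m=cv2.morphologyEx(m,cv2.MORPH_CLOSE,np.ones((5,5)));n,l,st,ce=cv2.connectedComponentsWithStats(m)
    k=l[v,u];print((u,v),k,st[k],ce[k])
E
```

```text
pos [0.4948 0.0033 0.2008] yaw 87.15 tilt 0.13 grip 59.6 F [-0.5436  0.4872  0.3673] t 32.0
move-before-turn [-0.0007  0.0012  0.1428] move-after-turn [-0.0007  0.0012  0.1428] wz 0.0027
(np.int64(282), np.int64(200)) 1 [   44     0   516   395 82540] [342.0075 165.3991]
(np.int64(284), np.int64(292)) 1 [   44     0   516   395 82540] [342.0075 165.3991]
```

```bash
python3 - <<'E'
import cv2,numpy as np
im=cv2.imread('pics/w13.png');h=cv2.cvtColor(im,cv2.COLOR_BGR2HSV)
red=((h[...,0]<8)|(h[...,0]>172))&(h[...,1]>130)
for v in (160,180,200,220,270,285):print(v,''.join('R' if red[v,u] else ('W' if h[v,u,1]<70 and h[v,u,2]>120 else '.') for u in range(210,400,2)))
print('col282',''.join('R' if red[v,282] else ('W' if h[v,282,1]<70 and h[v,282,2]>120 else '.') for v in range(100,330,3)))
E
```

```text
160 ...........WWW.RRRRRRWWWWWWWWWWWWWWWWWWWWWWWWWWWWWWWRRRRRRRRRRRRRRRRRRRRRRRRRRRRRRRRRRRRRRRRRRR
180 ...........WWWWRRRRRRRWWWWWWWWWWWWWWWWWWWWWWWWWWWWWWRRRRRRRRRRRRRRRRRRRRRRRRRRRRRRRRRRRRRRRRRRR
200 ............WWWRRRRRRRWWWWWWWWWWWWWWWWWWWWWWWWWWWWWW.RRRRRRRRRRRRRRRRRRRRRRRRRRRRRRRRRRRRRRRRRR
220 ............WWWWRRRRRRWWWWWWWWWWWWWWWWWWWWWWWWWWWWWRRRRRRRRRRRRRRRRRRRRRRRRRRRRRRRRRRRRRRRRRRRR
270 .............WWWWRRRRRRRWWWWWWWWWWWWWWWWWWWWWWWWWWWWRRRRRRRRRRRRRRRRRRRR...........RRRRRRRRRRRR
285 ..............WWWRRRRRRRWWWWWWWWWWWWWWWWWWWWWWWWWWWWRRRRRRRRRRRRRRRRRRR......................RW
col282 ............WW.RRWWWWWWWWWWWWWWWWWWWWWWWWWWWWWWRWWWWWWWWWWWWWWWWWWWWWWWWWWWWW
```

Case C is centred (columns 254–312) and A sits behind it, unmoved. Grasp C.

drive_tool --steps '[{"tx": -0.0007,"ty": 0.001,"tz": 0.025,"wx": 0,"wy": 0,"wz": 0,"jaw": 0.4},{"tx": 0,"ty": 0,"tz": 0.025,"wx": 0,"wy": 0,"wz": 0,"jaw": 0.4},{"tx": 0,"ty": 0,"tz": 0.025,"wx": 0,"wy": 0,"wz": 0,"jaw": 0.4},{"tx": 0,"ty": 0,"tz": 0.025,"wx": 0,"wy": 0,"wz": 0,"jaw": 0.4},{"tx": 0,"ty": 0,"tz": 0.025,"wx": 0,"wy": 0,"wz": 0,"jaw": 0.4},{"tx": 0,"ty": 0,"tz": 0.01,"wx": 0,"wy": 0,"wz": 0,"jaw": 0.4},{"tx": 0,"ty": 0,"tz": 0.006,"wx": 0,"wy": 0,"wz": 0,"jaw": 0.4},{"tx": 0,"ty": 0,"tz": 0,"wx": 0,"wy": 0,"wz": 0,"jaw": 0.4},{"tx": 0,"ty": 0,"tz": 0,"wx": 0,"wy": 0,"wz": 0,"jaw": -1},{"tx": 0,"ty": 0,"tz": 0,"wx": 0,"wy": 0,"wz": 0,"jaw": -1},{"tx": 0,"ty": 0,"tz": 0,"wx": 0,"wy": 0,"wz": 0,"jaw": -1},{"tx": 0,"ty": 0,"tz": 0,"wx": 0,"wy": 0,"wz": 0,"jaw": -1},{"tx": 0,"ty": 0,"tz": 0,"wx": 0,"wy": 0,"wz": 0,"jaw": -1},{"tx": 0,"ty": 0,"tz": 0,"wx": 0,"wy": 0,"wz": 0,"jaw": -1}]'

```text
time_s: 33.23
eef_pos: [0.497, 0.0046, 0.0619]
ee_rot: [[-0.999, 0.052, 0.002], [0.052, 0.999, -0.0], [-0.002, -0.0, -1.0]]
contact_force: [-1.4, 0.6, 7.3]
grip_width: 0.534
finger_force: 32.1
```

drive_tool --steps '[{"tx": 0,"ty": 0,"tz": -0.02,"wx": 0,"wy": 0,"wz": 0,"jaw": -1},{"tx": 0,"ty": 0,"tz": -0.03,"wx": 0,"wy": 0,"wz": 0,"jaw": -1},{"tx": 0,"ty": 0,"tz": -0.03,"wx": 0,"wy": 0,"wz": 0,"jaw": -1},{"tx": 0,"ty": 0,"tz": -0.03,"wx": 0,"wy": 0,"wz": 0,"jaw": -1},{"tx": 0,"ty": 0,"tz": -0.03,"wx": 0,"wy": 0,"wz": 0,"jaw": -1},{"tx": 0,"ty": 0,"tz": 0,"wx": 0,"wy": 0,"wz": 0,"jaw": -1},{"tx": 0,"ty": 0,"tz": 0,"wx": 0,"wy": 0,"wz": 0,"jaw": -1}]'

```text
time_s: 33.82
eef_pos: [0.4972, 0.0047, 0.2026]
ee_rot: [[-0.999, 0.052, 0.004], [0.052, 0.999, -0.0], [-0.004, -0.0, -1.0]]
contact_force: [-0.2, -0.4, -0.6]
grip_width: 0.532
finger_force: 31.8
```

```bash
python3 - <<'E'
from h import *
to(.4106,-.3819,.2,92)
E
```

```text
pos [0.4972 0.0047 0.2026] yaw 87.01 tilt 0.23 grip 45.2 F [-0.184  -0.3742 -0.6268] t 33.8
move-before-turn [ 0.0663 -0.3906  0.0026] move-after-turn [ 0.1    -0.3833  0.0026] wz -0.0871
```

drive_tool --steps '[{"tx": 0.0048,"ty": -0.0276,"tz": 0,"wx": 0,"wy": 0,"wz": 0,"jaw": -1},{"tx": 0.0048,"ty": -0.0276,"tz": 0,"wx": 0,"wy": 0,"wz": 0,"jaw": -1},{"tx": 0.0048,"ty": -0.0276,"tz": 0,"wx": 0,"wy": 0,"wz": 0,"jaw": -1},{"tx": 0.0048,"ty": -0.0276,"tz": 0,"wx": 0,"wy": 0,"wz": 0,"jaw": -1},{"tx": 0.0048,"ty": -0.0276,"tz": 0,"wx": 0,"wy": 0,"wz": 0,"jaw": -1},{"tx": 0.0048,"ty": -0.0276,"tz": 0,"wx": 0,"wy": 0,"wz": 0,"jaw": -1},{"tx": 0.0048,"ty": -0.0276,"tz": 0,"wx": 0,"wy": 0,"wz": 0,"jaw": -1},{"tx": 0.0048,"ty": -0.0276,"tz": 0,"wx": 0,"wy": 0,"wz": 0,"jaw": -1},{"tx": 0.0048,"ty": -0.0276,"tz": 0,"wx": 0,"wy": 0,"wz": 0,"jaw": -1},{"tx": 0.0048,"ty": -0.0276,"tz": 0,"wx": 0,"wy": 0,"wz": 0,"jaw": -1},{"tx": 0.0048,"ty": -0.0276,"tz": 0,"wx": 0,"wy": 0,"wz": 0,"jaw": -1},{"tx": 0.0048,"ty": -0.0276,"tz": 0,"wx": 0,"wy": 0,"wz": 0,"jaw": -1},{"tx": 0.0048,"ty": -0.0276,"tz": 0,"wx": 0,"wy": 0,"wz": 0,"jaw": -1},{"tx": 0.0048,"ty": -0.0276,"tz": 0,"wx": 0,"wy": 0,"wz": 0,"jaw": -1},{"tx": 0,"ty": 0,"tz": 0,"wx": 0,"wy": 0,"wz": -0.0871,"jaw": -1},{"tx": 0,"ty": 0,"tz": 0,"wx": 0,"wy": 0,"wz": 0,"jaw": -1},{"tx": 0,"ty": 0,"tz": 0,"wx": 0,"wy": 0,"wz": 0,"jaw": -1}]'

```text
time_s: 35.23
eef_pos: [0.4087, -0.3769, 0.1996]
ee_rot: [[-0.999, -0.033, -0.001], [-0.033, 0.999, 0.002], [0.001, 0.002, -1.0]]
contact_force: [-0.0, 0.6, -0.6]
grip_width: 0.532
finger_force: 31.8
```

```bash
python3 - <<'E'
from h import *
to(.4102,-.3779,.018,92)
c,im=shot('wrist','w14.png')
h=cv2.cvtColor(im,cv2.COLOR_RGB2HSV)
p=proj(c,(.449,-.3045,.029));print('B pred',p)
for x in(.43,.449,.47):
  q=[proj(c,(x,y,.029)) for y in np.arange(-.36,-.25,.002)]
  print(x,''.join('G' if 40<h[int(v),int(u),0]<85 and h[int(v),int(u),1]>110 else('W' if h[int(v),int(u),1]<70 and h[int(v),int(u),2]>110 else '.') for u,v in q if 0<=u<560 and 0<=v<420))
E
```

```text
pos [ 0.4087 -0.3769  0.1996] yaw 91.91 tilt 0.15 grip 45.2 F [-0.0123  0.5743 -0.6343] t 35.2
move-before-turn [-0.0015 -0.0011  0.1816] move-after-turn [-0.0015 -0.0011  0.1816] wz -0.0016
B pred [356.8726 231.4436]
0.43 WWWWWWWWWWWWWWWWWWWWWWWWWWWWWWWWWWWWWWWGGGG............
0.449 WWWWWWWWWWWWWWWWWWWWWWWWWWWWWWWWWWWWWWWWGGGG...........
0.47 WWWWWWWWWWWWWWWWWWWWWWWWWWWWWWWWWWWWWWWWGGGG...........
```

drive_tool --steps '[{"tx": -0.001,"ty": -0.001,"tz": 0.025,"wx": 0,"wy": 0,"wz": 0,"jaw": -1},{"tx": 0,"ty": 0,"tz": 0.025,"wx": 0,"wy": 0,"wz": 0,"jaw": -1},{"tx": 0,"ty": 0,"tz": 0.025,"wx": 0,"wy": 0,"wz": 0,"jaw": -1},{"tx": 0,"ty": 0,"tz": 0.025,"wx": 0,"wy": 0,"wz": 0,"jaw": -1},{"tx": 0,"ty": 0,"tz": 0.025,"wx": 0,"wy": 0,"wz": 0,"jaw": -1},{"tx": 0,"ty": 0,"tz": 0.025,"wx": 0,"wy": 0,"wz": 0,"jaw": -1},{"tx": 0,"ty": 0,"tz": 0.012,"wx": 0,"wy": 0,"wz": 0,"jaw": -1},{"tx": 0,"ty": 0,"tz": 0.012,"wx": 0,"wy": 0,"wz": 0,"jaw": -1},{"tx": 0,"ty": 0,"tz": 0.007,"wx": 0,"wy": 0,"wz": 0,"jaw": -1},{"tx": 0,"ty": 0,"tz": 0,"wx": 0,"wy": 0,"wz": 0,"jaw": -1},{"tx": 0,"ty": 0,"tz": 0,"wx": 0,"wy": 0,"wz": 0,"jaw": -1}]'

```text
time_s: 36.2
eef_pos: [0.4105, -0.378, 0.02]
ee_rot: [[-0.999, -0.036, -0.0], [-0.036, 0.999, 0.0], [0.0, 0.0, -1.0]]
contact_force: [0.2, -0.1, -0.7]
grip_width: 0.535
finger_force: 31.7
```

drive_tool --steps '[{"tx": 0,"ty": 0,"tz": 0,"wx": 0,"wy": 0,"wz": 0,"jaw": 0.27},{"tx": 0,"ty": 0,"tz": 0,"wx": 0,"wy": 0,"wz": 0,"jaw": 0.27},{"tx": 0,"ty": 0,"tz": 0,"wx": 0,"wy": 0,"wz": 0,"jaw": 0.27},{"tx": 0,"ty": 0,"tz": 0,"wx": 0,"wy": 0,"wz": 0,"jaw": 0.27},{"tx": 0,"ty": 0,"tz": -0.025,"wx": 0,"wy": 0,"wz": 0,"jaw": 0.27},{"tx": 0,"ty": 0,"tz": -0.025,"wx": 0,"wy": 0,"wz": 0,"jaw": 0.27},{"tx": 0,"ty": 0,"tz": -0.025,"wx": 0,"wy": 0,"wz": 0,"jaw": 0.27},{"tx": 0,"ty": 0,"tz": -0.03,"wx": 0,"wy": 0,"wz": 0,"jaw": 0.4},{"tx": 0,"ty": 0,"tz": -0.03,"wx": 0,"wy": 0,"wz": 0,"jaw": 0.4},{"tx": 0,"ty": 0,"tz": -0.03,"wx": 0,"wy": 0,"wz": 0,"jaw": 0.4},{"tx": 0,"ty": 0,"tz": -0.02,"wx": 0,"wy": 0,"wz": 0,"jaw": 0.4},{"tx": 0,"ty": 0,"tz": 0,"wx": 0,"wy": 0,"wz": 0,"jaw": 0.4},{"tx": 0,"ty": 0,"tz": 0,"wx": 0,"wy": 0,"wz": 0,"jaw": 0.4}]'

```text
time_s: 37.28
eef_pos: [0.4105, -0.3791, 0.2063]
ee_rot: [[-0.999, -0.035, 0.002], [-0.035, 0.999, -0.002], [-0.002, -0.002, -1.0]]
contact_force: [-1.1, -0.7, -0.7]
grip_width: 0.701
finger_force: 0.0
```

```bash
python3 - <<'E'
from h import *
to(.5745,.002,.2,87)
E
```

```text
pos [ 0.4105 -0.3791  0.2063] yaw 91.99 tilt 0.18 grip 59.6 F [-1.1382 -0.6838 -0.6822] t 37.3
move-before-turn [-0.1771  0.3752  0.0063] move-after-turn [-0.1438  0.3892  0.0063] wz 0.0871
```

drive_tool --steps '[{"tx": -0.0118,"ty": 0.025,"tz": 0,"wx": 0,"wy": 0,"wz": 0,"jaw": 0.4},{"tx": -0.0118,"ty": 0.025,"tz": 0,"wx": 0,"wy": 0,"wz": 0,"jaw": 0.4},{"tx": -0.0118,"ty": 0.025,"tz": 0,"wx": 0,"wy": 0,"wz": 0,"jaw": 0.4},{"tx": -0.0118,"ty": 0.025,"tz": 0,"wx": 0,"wy": 0,"wz": 0,"jaw": 0.4},{"tx": -0.0118,"ty": 0.025,"tz": 0,"wx": 0,"wy": 0,"wz": 0,"jaw": 0.4},{"tx": -0.0118,"ty": 0.025,"tz": 0,"wx": 0,"wy": 0,"wz": 0,"jaw": 0.4},{"tx": -0.0118,"ty": 0.025,"tz": 0,"wx": 0,"wy": 0,"wz": 0,"jaw": 0.4},{"tx": -0.0118,"ty": 0.025,"tz": 0,"wx": 0,"wy": 0,"wz": 0,"jaw": 0.4},{"tx": -0.0118,"ty": 0.025,"tz": 0,"wx": 0,"wy": 0,"wz": 0,"jaw": 0.4},{"tx": -0.0118,"ty": 0.025,"tz": 0,"wx": 0,"wy": 0,"wz": 0,"jaw": 0.4},{"tx": -0.0118,"ty": 0.025,"tz": 0,"wx": 0,"wy": 0,"wz": 0,"jaw": 0.4},{"tx": -0.0118,"ty": 0.025,"tz": 0,"wx": 0,"wy": 0,"wz": 0,"jaw": 0.4},{"tx": -0.0118,"ty": 0.025,"tz": 0,"wx": 0,"wy": 0,"wz": 0,"jaw": 0.4},{"tx": -0.0118,"ty": 0.025,"tz": 0,"wx": 0,"wy": 0,"wz": 0,"jaw": 0.4},{"tx": -0.0118,"ty": 0.025,"tz": 0,"wx": 0,"wy": 0,"wz": 0,"jaw": 0.4},{"tx": 0,"ty": 0,"tz": 0,"wx": 0,"wy": 0,"wz": 0.0871,"jaw": 0.4},{"tx": 0,"ty": 0,"tz": 0,"wx": 0,"wy": 0,"wz": 0,"jaw": 0.4},{"tx": 0,"ty": 0,"tz": 0,"wx": 0,"wy": 0,"wz": 0,"jaw": 0.4}]'

```text
time_s: 38.78
eef_pos: [0.5731, 0.0018, 0.2036]
ee_rot: [[-0.999, 0.05, -0.002], [0.05, 0.999, -0.001], [0.002, -0.001, -1.0]]
contact_force: [-0.1, -1.0, 0.4]
grip_width: 0.701
finger_force: 0.0
```

```bash
python3 - <<'E'
from h import *
to(.575,.002,.062,87)
c,im=shot('wrist','w15.png')
h=cv2.cvtColor(im,cv2.COLOR_RGB2HSV);print('A pred',proj(c,(.575,.002,.074)))
L=lambda u,v:'R' if (h[v,u,0]<8 or h[v,u,0]>172) and h[v,u,1]>130 else ('W' if h[v,u,1]<70 and h[v,u,2]>120 else '.')
for v in (165,190,215):print(v,''.join(L(u,v) for u in range(210,400,2)))
print('col282 from100',''.join(L(282,v) for v in range(100,330,3)))
E
```

```text
pos [0.5731 0.0018 0.2036] yaw 87.15 tilt 0.15 grip 59.6 F [-0.0592 -1.0337  0.3895] t 38.8
move-before-turn [-0.0019  0.0003  0.1416] move-after-turn [-0.0019  0.0003  0.1416] wz 0.0026
A pred [281.1571 201.2351]
165 ..........WWW.RRRRRRRWWWWWWWWWWWWWWWWWWWWWWWWWWWWWW.RRRRRRRRRRRRRRRRRRRRRRRRRRRRRRRRRRRRRRRRRRR
190 ..........WWWWRRRRRRRWWWWWWWWWWWWWWWWWWWWWWWWWWWWWW.RRRRRRRRRRRRRRRRRRRRRRRRRRRRRRRRRRRRRRRRRRR
215 ...........WWW.RRRRRRWWWWWWWWWWWWWWWWWWWWWWWWWWWWW.RRRRRRRRRRRRRRRRRRRRRRRRRRRRRRRRRRRRRRRRRRRR
col282 from100 RRRRRRRRRRRRRRRRRRWWWWWWWWWWWWWWWWWWWWWWWWWWWWWW.WWWWWWW.....................
```

drive_tool --steps '[{"tx": -0.001,"ty": 0,"tz": 0.025,"wx": 0,"wy": 0,"wz": 0,"jaw": 0.4},{"tx": 0,"ty": 0,"tz": 0.025,"wx": 0,"wy": 0,"wz": 0,"jaw": 0.4},{"tx": 0,"ty": 0,"tz": 0.025,"wx": 0,"wy": 0,"wz": 0,"jaw": 0.4},{"tx": 0,"ty": 0,"tz": 0.025,"wx": 0,"wy": 0,"wz": 0,"jaw": 0.4},{"tx": 0,"ty": 0,"tz": 0.025,"wx": 0,"wy": 0,"wz": 0,"jaw": 0.4},{"tx": 0,"ty": 0,"tz": 0.01,"wx": 0,"wy": 0,"wz": 0,"jaw": 0.4},{"tx": 0,"ty": 0,"tz": 0.004,"wx": 0,"wy": 0,"wz": 0,"jaw": 0.4},{"tx": 0,"ty": 0,"tz": 0,"wx": 0,"wy": 0,"wz": 0,"jaw": 0.4},{"tx": 0,"ty": 0,"tz": 0,"wx": 0,"wy": 0,"wz": 0,"jaw": -1},{"tx": 0,"ty": 0,"tz": 0,"wx": 0,"wy": 0,"wz": 0,"jaw": -1},{"tx": 0,"ty": 0,"tz": 0,"wx": 0,"wy": 0,"wz": 0,"jaw": -1},{"tx": 0,"ty": 0,"tz": 0,"wx": 0,"wy": 0,"wz": 0,"jaw": -1},{"tx": 0,"ty": 0,"tz": 0,"wx": 0,"wy": 0,"wz": 0,"jaw": -1},{"tx": 0,"ty": 0,"tz": 0,"wx": 0,"wy": 0,"wz": 0,"jaw": -1}]'

```text
time_s: 40.0
eef_pos: [0.5758, 0.0022, 0.0673]
ee_rot: [[-0.999, 0.052, 0.003], [0.052, 0.999, -0.0], [-0.003, -0.0, -1.0]]
contact_force: [-0.4, -1.4, 6.9]
grip_width: 0.532
finger_force: 31.4
```

drive_tool --steps '[{"tx": 0,"ty": 0,"tz": -0.02,"wx": 0,"wy": 0,"wz": 0,"jaw": -1},{"tx": 0,"ty": 0,"tz": -0.03,"wx": 0,"wy": 0,"wz": 0,"jaw": -1},{"tx": 0,"ty": 0,"tz": -0.03,"wx": 0,"wy": 0,"wz": 0,"jaw": -1},{"tx": 0,"ty": 0,"tz": -0.03,"wx": 0,"wy": 0,"wz": 0,"jaw": -1},{"tx": 0,"ty": 0,"tz": -0.03,"wx": 0,"wy": 0,"wz": 0,"jaw": -1},{"tx": 0,"ty": 0,"tz": 0,"wx": 0,"wy": 0,"wz": 0,"jaw": -1},{"tx": 0,"ty": 0,"tz": 0,"wx": 0,"wy": 0,"wz": 0,"jaw": -1}]'

```text
time_s: 40.58
eef_pos: [0.5758, 0.0024, 0.208]
ee_rot: [[-0.999, 0.052, 0.004], [0.052, 0.999, -0.0], [-0.004, -0.0, -1.0]]
contact_force: [-0.7, 0.0, -0.7]
grip_width: 0.527
finger_force: 30.9
```

```bash
python3 - <<'E'
from h import *
to(.4935,-.375,.2,92)
E
```

```text
pos [0.5758 0.0024 0.208 ] yaw 87.02 tilt 0.25 grip 44.8 F [-0.6982  0.0027 -0.6769] t 40.6
move-before-turn [ 0.0626 -0.3812  0.008 ] move-after-turn [ 0.0954 -0.3743  0.008 ] wz -0.0869
```

drive_tool --steps '[{"tx": 0.0045,"ty": -0.0272,"tz": 0,"wx": 0,"wy": 0,"wz": 0,"jaw": -1},{"tx": 0.0045,"ty": -0.0272,"tz": 0,"wx": 0,"wy": 0,"wz": 0,"jaw": -1},{"tx": 0.0045,"ty": -0.0272,"tz": 0,"wx": 0,"wy": 0,"wz": 0,"jaw": -1},{"tx": 0.0045,"ty": -0.0272,"tz": 0,"wx": 0,"wy": 0,"wz": 0,"jaw": -1},{"tx": 0.0045,"ty": -0.0272,"tz": 0,"wx": 0,"wy": 0,"wz": 0,"jaw": -1},{"tx": 0.0045,"ty": -0.0272,"tz": 0,"wx": 0,"wy": 0,"wz": 0,"jaw": -1},{"tx": 0.0045,"ty": -0.0272,"tz": 0,"wx": 0,"wy": 0,"wz": 0,"jaw": -1},{"tx": 0.0045,"ty": -0.0272,"tz": 0,"wx": 0,"wy": 0,"wz": 0,"jaw": -1},{"tx": 0.0045,"ty": -0.0272,"tz": 0,"wx": 0,"wy": 0,"wz": 0,"jaw": -1},{"tx": 0.0045,"ty": -0.0272,"tz": 0,"wx": 0,"wy": 0,"wz": 0,"jaw": -1},{"tx": 0.0045,"ty": -0.0272,"tz": 0,"wx": 0,"wy": 0,"wz": 0,"jaw": -1},{"tx": 0.0045,"ty": -0.0272,"tz": 0,"wx": 0,"wy": 0,"wz": 0,"jaw": -1},{"tx": 0.0045,"ty": -0.0272,"tz": 0,"wx": 0,"wy": 0,"wz": 0,"jaw": -1},{"tx": 0.0045,"ty": -0.0272,"tz": 0,"wx": 0,"wy": 0,"wz": 0,"jaw": -1},{"tx": 0,"ty": 0,"tz": 0,"wx": 0,"wy": 0,"wz": -0.0869,"jaw": -1},{"tx": 0,"ty": 0,"tz": 0,"wx": 0,"wy": 0,"wz": 0,"jaw": -1},{"tx": 0,"ty": 0,"tz": 0,"wx": 0,"wy": 0,"wz": 0,"jaw": -1}]'

```text
time_s: 42.0
eef_pos: [0.4918, -0.3739, 0.2046]
ee_rot: [[-0.999, -0.033, -0.001], [-0.033, 0.999, 0.002], [0.001, 0.002, -1.0]]
contact_force: [-0.7, 0.5, -0.1]
grip_width: 0.531
finger_force: 31.0
```

```bash
python3 - <<'E'
from h import *
to(.4935,-.375,.0233,92)
shot('wrist','w16.png')
E
```

```text
pos [ 0.4918 -0.3739  0.2046] yaw 91.9 tilt 0.15 grip 45.1 F [-0.6852  0.4506 -0.1417] t 42.0
move-before-turn [-0.0017 -0.0011  0.1813] move-after-turn [-0.0017 -0.0011  0.1813] wz -0.0017
```

View pics/w16.png

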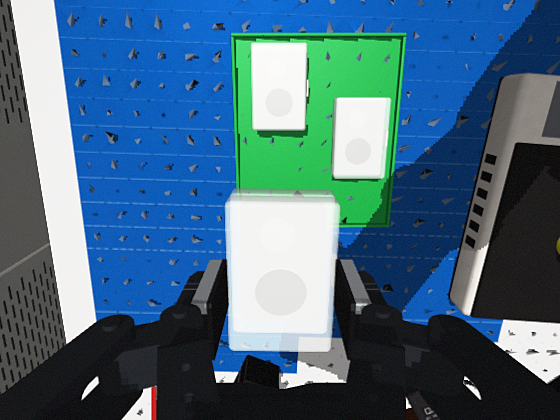

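B and C lie flat in the green tray at (361,137) and (280,86), with the lower-left slot free under A. Lower A.

drive_tool --steps '[{"tx": 0,"ty": -0.001,"tz": 0.025,"wx": 0,"wy": 0,"wz": 0,"jaw": -1},{"tx": 0,"ty": 0,"tz": 0.025,"wx": 0,"wy": 0,"wz": 0,"jaw": -1},{"tx": 0,"ty": 0,"tz": 0.025,"wx": 0,"wy": 0,"wz": 0,"jaw": -1},{"tx": 0,"ty": 0,"tz": 0.025,"wx": 0,"wy": 0,"wz": 0,"jaw": -1},{"tx": 0,"ty": 0,"tz": 0.025,"wx": 0,"wy": 0,"wz": 0,"jaw": -1},{"tx": 0,"ty": 0,"tz": 0.025,"wx": 0,"wy": 0,"wz": 0,"jaw": -1},{"tx": 0,"ty": 0,"tz": 0.012,"wx": 0,"wy": 0,"wz": 0,"jaw": -1},{"tx": 0,"ty": 0,"tz": 0.012,"wx": 0,"wy": 0,"wz": 0,"jaw": -1},{"tx": 0,"ty": 0,"tz": 0.007,"wx": 0,"wy": 0,"wz": 0,"jaw": -1},{"tx": 0,"ty": 0,"tz": 0,"wx": 0,"wy": 0,"wz": 0,"jaw": -1},{"tx": 0,"ty": 0,"tz": 0,"wx": 0,"wy": 0,"wz": 0,"jaw": -1}]'

```text
time_s: 42.97
eef_pos: [0.4927, -0.3758, 0.0255]
ee_rot: [[-0.999, -0.035, 0.001], [-0.035, 0.999, -0.0], [-0.001, -0.0, -1.0]]
contact_force: [0.3, 0.7, 0.0]
grip_width: 0.529
finger_force: 30.9
```

drive_tool --steps '[{"tx": 0,"ty": 0,"tz": 0,"wx": 0,"wy": 0,"wz": 0,"jaw": 0.27},{"tx": 0,"ty": 0,"tz": 0,"wx": 0,"wy": 0,"wz": 0,"jaw": 0.27},{"tx": 0,"ty": 0,"tz": 0,"wx": 0,"wy": 0,"wz": 0,"jaw": 0.27},{"tx": 0,"ty": 0,"tz": 0,"wx": 0,"wy": 0,"wz": 0,"jaw": 0.27},{"tx": 0,"ty": 0,"tz": -0.025,"wx": 0,"wy": 0,"wz": 0,"jaw": 0.27},{"tx": 0,"ty": 0,"tz": -0.025,"wx": 0,"wy": 0,"wz": 0,"jaw": 0.27},{"tx": 0,"ty": 0,"tz": -0.025,"wx": 0,"wy": 0,"wz": 0,"jaw": 0.27},{"tx": 0,"ty": 0,"tz": -0.03,"wx": 0,"wy": 0,"wz": 0,"jaw": 0.27},{"tx": 0,"ty": 0,"tz": -0.03,"wx": 0,"wy": 0,"wz": 0,"jaw": 0.27},{"tx": 0,"ty": 0,"tz": -0.03,"wx": 0,"wy": 0,"wz": 0,"jaw": 0.27},{"tx": -0.02,"ty": 0,"tz": -0.02,"wx": 0,"wy": 0,"wz": 0,"jaw": 0.27},{"tx": -0.025,"ty": 0,"tz": 0,"wx": 0,"wy": 0,"wz": 0,"jaw": 0.27},{"tx": -0.025,"ty": 0,"tz": 0,"wx": 0,"wy": 0,"wz": 0,"jaw": 0.27},{"tx": -0.025,"ty": 0,"tz": 0,"wx": 0,"wy": 0,"wz": 0,"jaw": 0.27},{"tx": 0,"ty": 0,"tz": 0,"wx": 0,"wy": 0,"wz": 0,"jaw": 0.27},{"tx": 0,"ty": 0,"tz": 0,"wx": 0,"wy": 0,"wz": 0,"jaw": 0.27}]'

```text
time_s: 44.3
eef_pos: [0.5881, -0.3714, 0.2094]
ee_rot: [[-0.999, -0.037, 0.0], [-0.037, 0.999, 0.001], [-0.0, 0.001, -1.0]]
contact_force: [-0.4, 0.1, -0.6]
grip_width: 0.637
finger_force: 0.0
```

```bash
python3 - <<'E'
from h import *
to(.59,-.375,.2,92)
_,w=shot('wrist','w17.png');_,s=shot('scene','s17.png')
s=s[120:320,60:380];o=np.hstack([cv2.resize(w,(400,300)),cv2.resize(s,(400,250))[:250]if 0 else cv2.copyMakeBorder(cv2.resize(s,(400,250)),0,50,0,0,0)])
cv2.imwrite('pics/m17.png',o[:,:,::-1])
E
```

```text
pos [ 0.5881 -0.3714  0.2094] yaw 92.11 tilt 0.05 grip 54.2 F [-0.3671  0.107  -0.6179] t 44.3
move-before-turn [-0.0018 -0.0037  0.0094] move-after-turn [-0.0018 -0.0037  0.0094] wz 0.0019
```

View pics/m17.png

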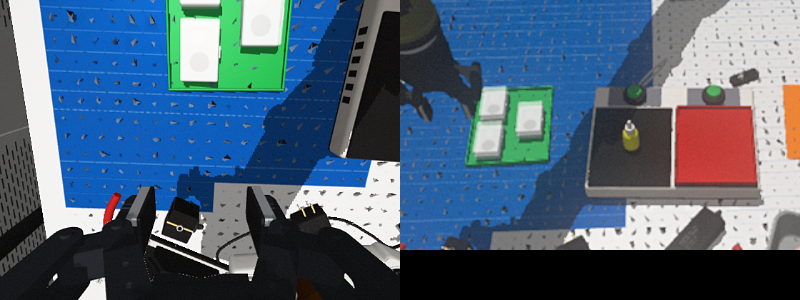

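All three cases lie flat inside the green tray (left panel (200,48), right panel (487,140), (492,103), (528,120)). The bottle stands where it was and the gripper is clear. Handing in.

```bash
python3 -c "
from bench import arm;print(arm.sign_off())"
```

```text
the job is handed in; nothing more can be done
None
```

I handed the job in at about 44 s of the 210 s; the hand-in returned no verdict. All three cases went flat into the red tray, its left start button was pressed to its stop and came up again, and the cases now lie flat in the green tray with the bottle left standing in place.

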